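# Put the day's cutters away in the bench tool well

### The arm

A 6-joint arm with a two-finger parallel gripper is mounted at the origin on the work surface. World frame = base frame: x ahead of the robot, y to its left, z up, the work surface at z = 0. Lengths are in m, angles in degrees, forces in N, time in s.
With the tool pointing down it reaches from about 0.4 to 0.825 m from the base axis. Payload 7 kg.
Tool frame: the origin (TCP) lies midway between the tips of the shut fingers; the grasp point (between the pads) lies 19 mm behind it; x points along the fingers, z is the direction in which the jaws open and shut, and the axes are right-handed (so a half turn about x gives the same grasp; the last joint's range is limited). The gripper opens to 88 mm and grips with 3 to 60 N. Pads are 19 mm wide; open, the fingers measure 130 mm over their backs; the gripper's body (78 mm by 193 mm) begins 47 mm behind the grasp point.
Start: joints at [79.647, 20.546, 0.682, 0, -70.136, -16.507], TCP at [0.305, 0.602, 0.227] pointing down, gripper open.
Joint ranges: [-176.03, 176.03], [-82.01, 121.73], [-58.28, 71.71], [-173.87, 95.51], [-174.79, -0.11], [-173.66, 173.66]. Speed limits (degrees/s): [136.94, 136.94, 172.46, 180, 180, 180].

### API

Orientations are given as [roll, pitch, yaw] about the fixed x, y, z axes, in that order (R = Rz(yaw) Ry(pitch) Rx(roll)).
In Python, from plant import get_state, capture, close_job gives the robot as it stands.
- The arm moves only by the tool play_rows, never from a script. Its argument "series" is one flat list of numbers, 4 for each row, row after row: the shift along the tool's x, y, z in m, then the turn about the tool's x in rad. In form: [tx, ty, tz, spin, tx, ty, tz, spin, ...]. A call has exactly 5 rows; each row shifts and turns the commanded pose from where the row before left it, along the tool's axes as they then stand; what a row does not reach is not made up. A row lasts 1/12 s, in which the tool goes at most 41.7 mm and 7.16 degrees, less where a joint would pass 70% of its speed; a pose out of reach is approached as far as the arm can. A call is refused whole if a number of a shift passes 0.0417 or a number of a turn 0.125, either way. A call with a gripper value outside its range is refused whole. "jaw" is the opening in per cent of the stroke, from 0 (shut) to 100 (fully open), set as the call begins (left out, the last holds). The fingers move at their own pace and stop on an object; "squeeze" is the grip in N (left out, the last holds). Time passes only in rows, so rows that do not move let the fingers close, or fill a call up. It gives the time, the measured TCP pose, the force and the opening at its end, in the units of the state.
- get_state(): the state, without advancing time (a new reading comes with each control period).
- capture(name): name is "scene" or "top" or "wrist"; returns a dict with "img" (400x640x3 uint8, blue, green, red), "K" (3x3 intrinsics, pixels), "world_from_camera" (4x4, takes a point from camera to world coordinates). Camera axes: x right, y down, z forward; pixel columns grow to the right and rows downward; lengths in m; the calibration is good to about 2 mm. A picture is of the moment at which its call begins. There is no depth.
- close_job(): hands the job in, once; it reports no verdict.
The state is a dict: "time_s": time; "joints": joint angles; "qd": joint speeds; "joint_torque": joint torques, N m; "tcp_pos": TCP position; "eef_rot": TCP orientation; "contact_force": force on the tool from outside, world axes, zero at the start; "moment": the same for the moment, N m; "gripper_width": finger opening in m.
Only numpy, scipy, OpenCV 4.12 (cv2) and the standard library are available. Lean on these libraries where they do the work, as an engineer would, in place of code of your own. Each camera call takes 0.05 s, during which the arm holds its last target.

### The job

Clear the wooden off-cut from the case's deck and lay it on the bench top, then lift the green hatch out of its seat and slide it along its channels onto the deck until the well is fully open. Put every cutter tube whose cap has the colour of the disc in the yellow frame from the rack into the well, standing or lying, and leave the tubes of the other colour standing in the rack. Finally slide the hatch back and let it down flush into its seat over the well; do not shove the glue pot or the tape measure about.

Things in the scene. Friction and masses are not known exactly. Their poses are not given: they have to be found in the camera images.
- case: Plywood tool-well case, fixed, on the left or right of the bench: 230 mm (own x) by 386 mm (own y), 102 mm high; origin on the bench, z up. The well takes y = -180 to 0 mm, a solid white deck (top at 82 mm height) y = 0 to 190 mm. Stop walls at both ends, inner faces at y = -180 and 190 mm, tops at 92 mm. Channels for the hatch run along both long sides.
- well (a point): Centre of the well's inner floor (6 mm above the bench, y = -90 mm in the case); axes as the case's. The well is 170 mm (x) by 180 mm (y). Its two long sides are topped by ledges at 74 mm height: the hatch's seat, 8 mm lower than the deck.
- channel (a point): A point on the deck's top (82 mm height), at its middle (case x = 0, y = 95 mm). Channel side walls have inner faces at x = -103 and 103 mm; above them aluminium lips, underside at 98 mm, top at 102 mm height, reach inwards to x = -90 and 90 mm. The hatch's edges stay under the lips: it rises at most 16 mm from its seat and cannot be taken out.
- hatch_grip (a point): Middle of the dark grip bar (80 mm along x, 14 mm thick in y, 40 mm tall) on the loose green hatch (200 x 172 x 8 mm, 0.3 to 0.6 kg); axes as the case's. The point is 30 mm above the hatch's underside, 22 mm above its top face. Closed: flush with the deck, point at case y = -90 mm, height 104 mm; play in the seat 4 mm each way in y, 3 mm in x.
- hatch: The same hatch, origin at its underside's centre. To slide along the case's +y onto the deck it must first rise by more than 8 mm (at most 16). Parked flat on the deck with the well fully open, its origin is at case height 82 mm and about y = 86 to 104 mm.
- offcut_mid (a point): Loose off-cut of a wooden batten with a blue paint stripe, 80 (own x) by 34 (own y) by 28 mm (z), about 60 g; the point is its centre. It starts lying on the case's deck, in the hatch's way.
- rack: Dark wooden rack fixed on the bench, 124 mm (its x) by 178 mm (its y), 24 mm high, origin at its underside's centre. Ten square pockets in two rows at x = -38 and 38 mm, in each row at y = -64, -32, 0, 32, 64 mm; pockets are 23 mm wide, floor at 6 mm height. Some are empty. Standing tubes reach 71 mm height. Neighbours in a row are only 12 mm apart, so fingers fit only from the rack's -x and +x sides of a tube (56 mm between the rows).
- job_frame (a point): Centre of the yellow square frame on the grey job board (fixed, beyond the case and rack, 12 mm high): the disc lying in this frame shows the colour of today's job.
- orange_disc: Fixed orange disc on the job board, 42 mm across, 8 mm thick, origin at its underside's centre. Either in the yellow frame or on the plain end of the board (72 mm away).
- blue_disc: Fixed blue disc on the job board, like the orange one; it lies in the place that the orange one does not.
- glue_pot: Bystander: loose glue jar, 52 mm across, 75 mm high, standing beyond the case and rack; origin at its underside.
- tape: Bystander: loose grey and yellow tape measure, 62 x 36 x 60 mm; origin at its underside.
- orange1_mid (a point): Cutter tube with orange cap (may be absent): a square clear plastic tube 20 x 20 mm, 65 mm tall (own z), the upper 24 mm the orange cap, 50 g, loose. The point is its centre, half-way up. Starts upright in a rack pocket (point at 38.5 mm height), sides along the rack's axes.
- orange2_mid (a point): Cutter tube with orange cap (may be absent): a square clear plastic tube 20 x 20 mm, 65 mm tall (own z), the upper 24 mm the orange cap, 50 g, loose. The point is its centre, half-way up. Starts upright in a rack pocket (point at 38.5 mm height), sides along the rack's axes.
- orange3_mid (a point): Cutter tube with orange cap (may be absent): a square clear plastic tube 20 x 20 mm, 65 mm tall (own z), the upper 24 mm the orange cap, 50 g, loose. The point is its centre, half-way up. Starts upright in a rack pocket (point at 38.5 mm height), sides along the rack's axes.
- orange4_mid (a point): Cutter tube with orange cap (may be absent): a square clear plastic tube 20 x 20 mm, 65 mm tall (own z), the upper 24 mm the orange cap, 50 g, loose. The point is its centre, half-way up. Starts upright in a rack pocket (point at 38.5 mm height), sides along the rack's axes.
- orange5_mid (a point): Cutter tube with orange cap (may be absent): a square clear plastic tube 20 x 20 mm, 65 mm tall (own z), the upper 24 mm the orange cap, 50 g, loose. The point is its centre, half-way up. Starts upright in a rack pocket (point at 38.5 mm height), sides along the rack's axes.
- blue1_mid (a point): Cutter tube with blue cap (may be absent): a square clear plastic tube 20 x 20 mm, 65 mm tall (own z), the upper 24 mm the blue cap, 50 g, loose. The point is its centre, half-way up. Starts upright in a rack pocket (point at 38.5 mm height), sides along the rack's axes.
- blue2_mid (a point): Cutter tube with blue cap (may be absent): a square clear plastic tube 20 x 20 mm, 65 mm tall (own z), the upper 24 mm the blue cap, 50 g, loose. The point is its centre, half-way up. Starts upright in a rack pocket (point at 38.5 mm height), sides along the rack's axes.
- blue3_mid (a point): Cutter tube with blue cap (may be absent): a square clear plastic tube 20 x 20 mm, 65 mm tall (own z), the upper 24 mm the blue cap, 50 g, loose. The point is its centre, half-way up. Starts upright in a rack pocket (point at 38.5 mm height), sides along the rack's axes.
- blue4_mid (a point): Cutter tube with blue cap (may be absent): a square clear plastic tube 20 x 20 mm, 65 mm tall (own z), the upper 24 mm the blue cap, 50 g, loose. The point is its centre, half-way up. Starts upright in a rack pocket (point at 38.5 mm height), sides along the rack's axes.
- blue5_mid (a point): Cutter tube with blue cap (may be absent): a square clear plastic tube 20 x 20 mm, 65 mm tall (own z), the upper 24 mm the blue cap, 50 g, loose. The point is its centre, half-way up. Starts upright in a rack pocket (point at 38.5 mm height), sides along the rack's axes.

How it is judged:
By the outcome, as a careful person would: the job done as asked, in the order asked, and still so for the second after the job is handed in, with the robot touching nothing.
Of orange1, orange2, orange3, orange4, orange5 only 3 to 5 are there at a start; the rules pass over those that are not, and their reading is None.
Of blue1, blue2, blue3, blue4, blue5 only 3 to 5 are there at a start; the rules pass over those that are not, and their reading is None.
At some moment in a run one of offcut may be knocked a few centimetres aside while the robot is not near it.
Once in a run the grip may slacken for a moment while it holds something.
It also fails if it takes over 210 s, if anything falls off the work surface, if the arm or the gripper's body presses on something with over 40 N, if the wrist force passes 120 N, or if a joint passes its speed limit or range.

## Working session

There is one attempt and no reset: what is moved stays moved. The work goes in short steps, Python scripts to look and compute and a tool call to move; the robot and the scene stay as the last step left them, time stands still between calls to the robot, and variables do not carry over. Pictures are saved under pics/ and viewed, and the job is handed in when it is done.

Besides the shell and the picture viewer there is one more tool, called after "Request:" by a JSON object that holds its "name" and its "arguments". play_rows: Moves the arm, as the interface text tells. Its arguments: {"type":"object","properties":{"series":{"type":"array","items":{"type":"number"}},"jaw":{"type":"number"},"squeeze":{"type":"number"}},"required":["series"]}

```bash
mkdir -p pics; ls
cat > h.py <<'E'
import numpy as np, cv2
from plant import get_state, capture
def snap(cam,name):
    c=capture(cam); cv2.imwrite(f'pics/{name}.png',c['img']); 
    np.savez(f'pics/{name}.npz',img=c['img'],K=c['K'],T=c['world_from_camera']); return c
def load(name):
    d=np.load(f'pics/{name}.npz'); return dict(img=d['img'],K=d['K'],world_from_camera=d['T'])
def ray(c,uv):
    K=np.array(c['K']);T=np.array(c['world_from_camera'])
    d=T[:3,:3]@np.linalg.solve(K,np.array([uv[0],uv[1],1.])); return T[:3,3],d/np.linalg.norm(d)
def onz(c,uv,z):
    o,d=ray(c,uv); return o+d*(z-o[2])/d[2]
def tri(rs):
    A=np.zeros((3,3));b=np.zeros(3)
    for o,d in rs:
        P=np.eye(3)-np.outer(d,d);A+=P;b+=P@o
    p=np.linalg.solve(A,b); return p,[np.linalg.norm((np.eye(3)-np.outer(d,d))@(p-o)) for o,d in rs]
def proj(c,p):
    T=np.linalg.inv(np.array(c['world_from_camera']));q=np.array(c['K'])@(T[:3,:3]@np.array(p)+T[:3,3]);return q[:2]/q[2]
E
python3 - <<'E'
from h import *
s=get_state(); print(s)
for c in ['scene','top','wrist']:
    k=snap(c,c+'0'); print(c,k['K'],np.round(k['world_from_camera'],3))
E
```

```text
pics
{'time_s': 0.0, 'joints': array([ 7.96464081e+01,  2.05909722e+01,  6.32104105e-01, -1.81432890e-02,
       -7.01366140e+01, -1.65076860e+01]), 'qd': array([-0.05562779,  0.01252021,  0.03803535,  0.09249769,  0.04970771,
        0.00477031]), 'joint_torque': array([ 6.50367638e-04, -5.82714164e+01,  2.93042511e+01,  6.99714705e+00,
        6.67290558e-03, -1.60158006e-04]), 'tcp_pos': array([0.30478978, 0.60170346, 0.22562146]), 'eef_rot': array([   6.3812429 ,   89.90300609, -110.4862139 ]), 'contact_force': array([ 0.31931925, -0.64832564,  0.46761344]), 'moment': array([-0.03777137,  0.01337819, -0.01376879]), 'gripper_width': 0.0879893462173855}
scene [[512.1981887    0.         317.67622837]
 [  0.         512.1981887  204.10797326]
 [  0.           0.           1.        ]] [[ 0.605  0.549 -0.576  1.334]
 [ 0.796 -0.411  0.444 -0.554]
 [ 0.007 -0.727 -0.686  0.922]
 [ 0.     0.     0.     1.   ]]
top [[392.89929314   0.         318.25150983]
 [  0.         392.89929314 196.00018394]
 [  0.           0.           1.        ]] [[-0.024 -0.985  0.169  0.488]
 [-1.     0.024 -0.005  0.003]
 [ 0.001 -0.169 -0.986  0.971]
 [ 0.     0.     0.     1.   ]]
wrist [[280.80281547   0.         322.85205989]
 [  0.         280.80281547 200.94962924]
 [  0.           0.           1.        ]] [[-0.453 -0.853 -0.26   0.376]
 [-0.892  0.434  0.13   0.567]
 [ 0.001  0.291 -0.957  0.383]
 [ 0.     0.     0.     1.   ]]
```

View pics/scene0.png

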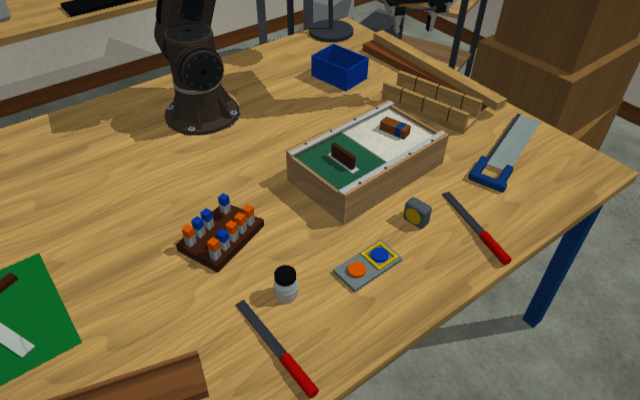

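View pics/top0.png

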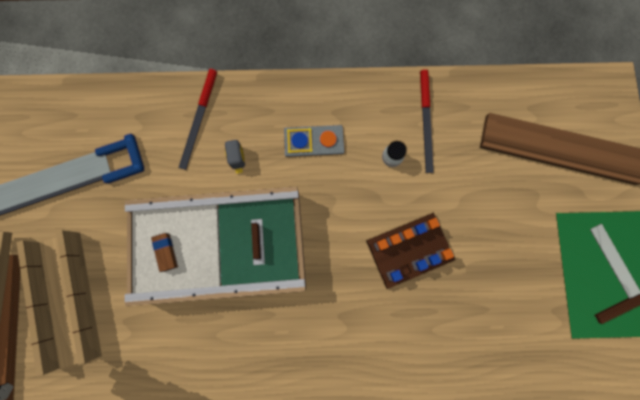

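View pics/wrist0.png

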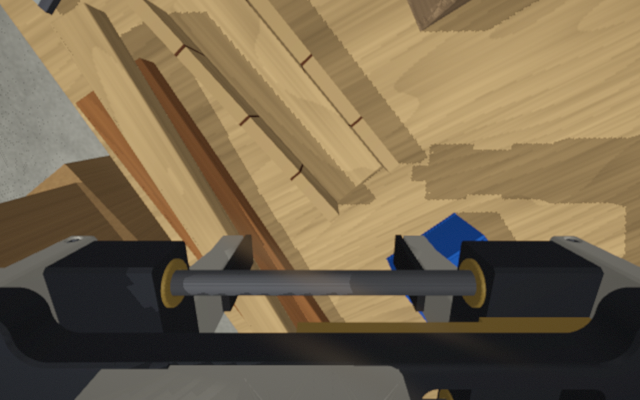

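Run:
```python
from h import *
s=load('scene0');t=load('top0');w=load('wrist0')
for c in (s,t,w): print(proj(c,[.305,.602,.227]), proj(c,[0,0,0]),proj(c,[.305,.602,0.0]))
print('tray scene',onz(s,(340,65),.03), 'wrist',onz(w,(455,235),.03))
for n,uv,z in [('offcut',(163,252),.1),('grip',(256,241),.104),('tl',(126,207),.102),('tr',(298,193),.102),('bl',(126,300),.102),('br',(303,290),.102),('rack',(411,250),.024),('tape',(235,153),.03),('glue',(396,151),.07),('board',(314,140),.012)]:
  print(n,onz(t,uv,z).round(3))
for n,uv,z in [('offcut',(395,128),.1),('grip',(343,157),.104),('rack',(222,235),.024),('glue',(286,275),.07),('tape',(417,212),.05)]:
  print(n,onz(s,uv,z).round(3))
for n in ['scene0','top0']:
  im=load(n)['img']
  cr=im[60:300,100:420] if n=='scene0' else im[120:310,110:470]
  if n=='scene0': cr=im[90:300,160:460]
  cv2.imwrite(f'pics/{n}c.png',cv2.resize(cr,None,fx=2.2,fy=2.2,interpolation=cv2.INTER_CUBIC))
```

```text
[412.29239822  31.05625563] [201.72916514 113.97787417] [403.33651705  95.18728827]
[-16.84381167 376.2019433 ] [324.07902149 485.95058775] [ 64.29806429 348.83029752]
[323.63773395 249.81129089] [808.36136151 174.46140064] [322.95666409 175.02836617]
tray scene [0.05694042 0.52500144 0.03      ] wrist [0.15455031 0.4761475  0.03      ]
offcut [0.521 0.341 0.1  ]
grip [0.54  0.137 0.104]
tl [0.623 0.427 0.102]
tr [0.645 0.043 0.102]
bl [0.421 0.415 0.102]
br [0.433 0.036 0.102]
rack [ 0.514 -0.221  0.024]
tape [0.762 0.201 0.03 ]
glue [ 0.747 -0.19   0.07 ]
board [0.797 0.005 0.012]
offcut [0.527 0.337 0.1  ]
grip [0.545 0.135 0.104]
rack [ 0.528 -0.222  0.024]
glue [ 0.752 -0.188  0.07 ]
tape [0.77  0.188 0.05 ]
```

View pics/scene0c.png

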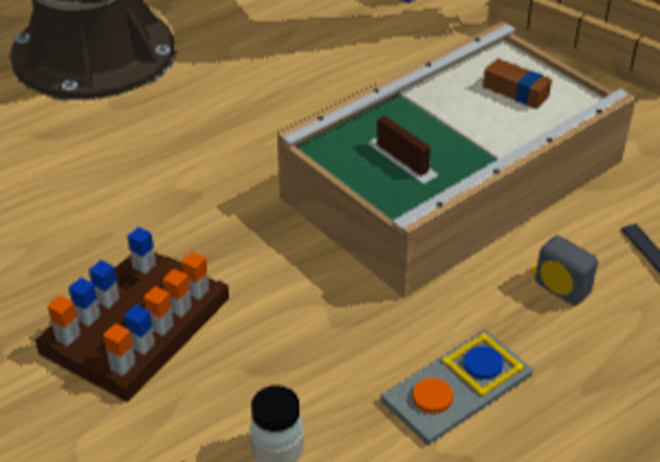

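View pics/top0c.png

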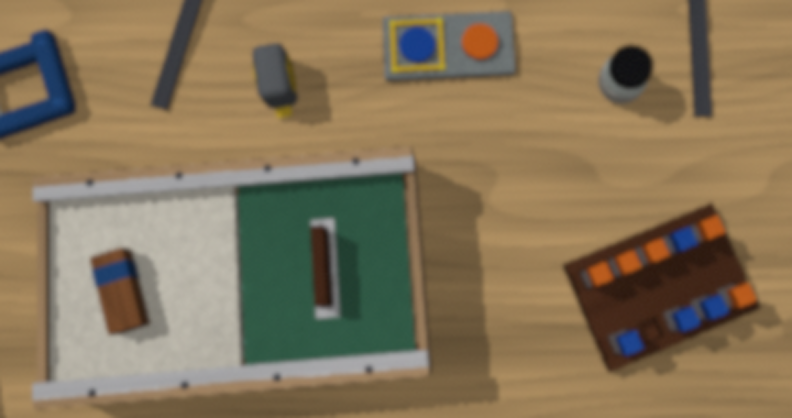

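```bash
cat >> h.py <<'E'
from scipy.spatial.transform import Rotation as Ro
def Rt(s=None):
    s=s or get_state(); return Ro.from_euler('xyz',s['eef_rot'],degrees=True).as_matrix()
def goto(p,jaw_deg=None,s=None):
    """print tool-frame shift (no spin axes) and spin to bring TCP to p with jaw axis at jaw_deg(world yaw, mod 180)"""
    s=s or get_state(); R=Rt(s); d=R.T@(np.array(p)-s['tcp_pos'])
    z=R[:,2]; cur=np.degrees(np.arctan2(z[1],z[0]))
    print('tcp',s['tcp_pos'].round(4),'jaw yaw',round(cur,2),'tilt(x axis)',R[:,0].round(3),'j6',s['joints'][5].round(1))
    if jaw_deg is not None:
        dy=(jaw_deg-cur+90)%180-90
        sp=-np.radians(dy)  # tool x points down: +spin = -yaw
        dd=Ro.from_euler('x',sp).as_matrix().T@d
        print('spin rad',round(sp,4),'(deg yaw',round(dy,1),') shift before spin',d.round(4),' shift AFTER spin',dd.round(4))
    else: print('shift',d.round(4))
def blobs(img,col,amin=8):
    h=cv2.cvtColor(img,cv2.COLOR_BGR2HSV)
    lo,hi={'blue':((105,150,60),(125,255,255)),'orange':((5,190,120),(16,255,255)),'green':((65,100,20),(95,255,160))}[col]
    m=cv2.inRange(h,lo,hi); n,l,st,c=cv2.connectedComponentsWithStats(m)
    return [(c[i].round(1),st[i]) for i in range(1,n) if st[i,4]>=amin]
E
python3 - <<'E'
from h import *
goto([.5,.3,.3],104)
for n in ['top0','scene0']:
  c=load(n)
  for col in ['blue','orange']:
    print(n,col)
    for b,st in blobs(c['img'],col):
      if n=='top0' and 150<b[0]<460 or n=='scene0' and 170<b[0]<430: print(b,st, onz(c,b,.071).round(3))
E
```

```text
tcp [0.3048 0.6018 0.2259] jaw yaw -116.87 tilt(x axis) [-0.    -0.001 -1.   ] j6 -16.5
spin rad -0.7132 (deg yaw 40.9 ) shift before spin [-0.0739  0.3105  0.1812]  shift AFTER spin [-0.0739  0.1163  0.3402]
top0 blue
[299.2 139.8] [292 133  15  15 175] [0.779 0.04  0.071]
[420.3 228.5] [415 224  12  10  82] [ 0.561 -0.234  0.071]
[161.  243.3] [154 239  15   9  84] [0.542 0.358 0.071]
[434.4 259.5] [429 255  12  10  87] [ 0.491 -0.262  0.071]
[421.7 264.7] [416 260  12  10  85] [ 0.48  -0.232  0.071]
[396.1 275.4] [391 271  11  10  84] [ 0.457 -0.173  0.071]
top0 orange
[327.8 138.5] [321 132  14  14 158] [ 0.781 -0.029  0.071]
[433.3 222.9] [429 218  10  11  79] [ 0.574 -0.265  0.071]
[407.9 233.6] [403 229  11  10  76] [ 0.55  -0.205  0.071]
[395.1 238.8] [390 234  11  10  77] [ 0.539 -0.175  0.071]
[382.6 244. ] [378 239  11  11  82] [ 0.528 -0.146  0.071]
[447.3 253.9] [442 249  11  11  82] [ 0.502 -0.292  0.071]
scene0 blue
[339.3  66.6] [ 312   44   56   47 1850] [0.123 0.466 0.071]
[400. 126.] [395 123  11   7  43] [0.5   0.387 0.071]
[223.4 199.5] [218 194  11  12  97] [ 0.468 -0.177  0.071]
[201.9 218.9] [192 209  21  21 223] [ 0.497 -0.251  0.071]
[222.4 235.2] [217 229  12  14 124] [ 0.572 -0.239  0.071]
[379.3 254.3] [371 247  18  15 208] [0.828 0.008 0.071]
scene0 orange
[248.7 209.6] [242 204  12  14  86] [ 0.536 -0.147  0.071]
[240.6 217.2] [234 212  12  14  93] [ 0.546 -0.176  0.071]
[232.  225.7] [226 220  11  14  92] [ 0.559 -0.206  0.071]
[188.3 230. ] [182 224  12  15  98] [ 0.511 -0.293  0.071]
[213.7 242.7] [207 237  13  14  98] [ 0.58  -0.266  0.071]
[356.4 269. ] [348 262  18  15 212] [ 0.83  -0.059  0.071]
```

Request:
{"name": "play_rows", "arguments": {"series": [-0.005, 0, 0, -0.12, -0.005, 0, 0, -0.12, -0.005, 0, 0, -0.12, -0.005, 0, 0, -0.12, -0.005, 0, 0, -0.12], "jaw": 100}}

```text
time_s: 0.57
tcp_pos: [0.3049, 0.602, 0.2514]
eef_rot: [-29.4, 90.0, -111.5]
contact_force: [-0.4, -0.3, 0.8]
gripper_width: 0.0874
```

Request:
{"name": "play_rows", "arguments": {"series": [0, 0.01, 0.03, -0.113, 0, 0.012, 0.034, 0, 0, 0.012, 0.034, 0, 0, 0.012, 0.034, 0, 0, 0.012, 0.034, 0]}}

```text
time_s: 0.98
tcp_pos: [0.3987, 0.4518, 0.2513]
eef_rot: [-50.5, 90.0, -126.5]
contact_force: [0.1, -0.4, 0.3]
gripper_width: 0.0879
```

Run:
```python
from h import *
a=load('top0');b=load('scene0')
print('stripe',tri([ray(a,(161,243.3)),ray(b,(400,126))]))
goto([.52,.30,.26],104)
```

```text
stripe (array([0.53963325, 0.34197611, 0.11160152]), [np.float64(0.00021876642382377115), np.float64(0.00021876642382362538)])
tcp [0.3987 0.4518 0.2513] jaw yaw -75.98 tilt(x axis) [-0. -0. -1.] j6 36.9
spin rad 0.0004 (deg yaw -0.0 ) shift before spin [-0.0086  0.0809  0.1767]  shift AFTER spin [-0.0086  0.081   0.1767]
```

Request:
{"name": "play_rows", "arguments": {"series": [0, 0.015, 0.035, 0, 0, 0.015, 0.035, 0, 0, 0.015, 0.035, 0, 0, 0.015, 0.035, 0, 0, 0, 0, 0]}}

```text
time_s: 1.4
tcp_pos: [0.4928, 0.3273, 0.2515]
eef_rot: [-22.1, 89.9, -98.4]
contact_force: [-0.4, 1.0, -0.3]
gripper_width: 0.0875
```

Run:
```python
from h import *
c=snap('wrist','w1'); s=get_state(); print(s['tcp_pos'], Rt(s).round(3)); print((np.array(c['world_from_camera'])[:3,3]-s['tcp_pos'])@Rt(s))
```

```text
[0.49185026 0.32917599 0.25141294] [[-0.     0.971  0.238]
 [-0.001  0.238 -0.971]
 [-1.    -0.     0.   ]]
[-0.15758596  0.07994792  0.00117663]
```

View pics/w1.png

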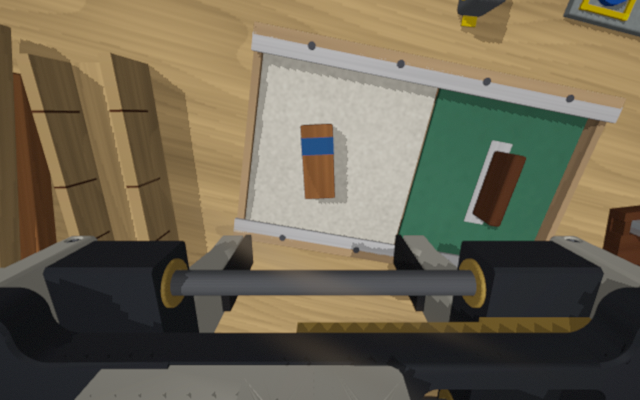

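Run:
```python
from h import *
c=load('w1');im=c['img'];h=cv2.cvtColor(im,cv2.COLOR_BGR2HSV)
for uv in [(318,135),(318,145),(318,180),(340,180),(280,180),(510,175),(485,190),(400,63),(320,35),(450,180),(478,210),(350,120)]: print(uv,h[uv[1],uv[0]],im[uv[1],uv[0]])
def big(m,x0,y0,x1,y1):
    k=np.zeros_like(m);k[y0:y1,x0:x1]=m[y0:y1,x0:x1]
    cs,_=cv2.findContours(k,cv2.RETR_EXTERNAL,cv2.CHAIN_APPROX_NONE);return max(cs,key=cv2.contourArea)
m=cv2.inRange(h,(3,90,60),(20,255,255))|cv2.inRange(h,(105,120,50),(125,255,255))
q=big(m,285,105,360,215);r=cv2.minAreaRect(q);print('offcut',r)
for p in cv2.boxPoints(r): print(p,onz(c,p,.11).round(4))
b=[x for x in blobs(im,'blue') if 280<x[0][0]<360];print(b)
p,e=tri([ray(c,b[0][0]),ray(load('top0'),(161,243.3)),ray(load('scene0'),(400,126))]);print('stripe3',p,e)
```

```text
(318, 135) [ 14 165 131] [ 46  85 131]
(318, 145) [106 186 129] [129  80  35]
(318, 180) [ 14 160 131] [ 49  86 131]
(340, 180) [ 23  22 150] [137 147 150]
(280, 180) [ 21  19 187] [173 183 187]
(510, 175) [ 11 165  82] [29 48 82]
(485, 190) [ 12 168  53] [18 32 53]
(400, 63) [110  29  80] [80 74 71]
(320, 35) [ 17  99 162] [ 99 135 162]
(450, 180) [ 76 118 108] [ 85 108  58]
(478, 210) [ 11 161  54] [20 32 54]
(350, 120) [ 23  17 192] [179 189 192]
offcut ((318.3958435058594, 176.45895385742188), (43.04021453857422, 30.39862060546875), 88.31531524658203)
[302.57043 155.39499] [0.5255 0.3578 0.11  ]
[332.95593 154.50131] [0.534  0.3267 0.11  ]
[334.22125 197.52292] [0.4883 0.3136 0.11  ]
[303.83575 198.4166 ] [0.4793 0.3461 0.11  ]
[(array([317.2, 145.8]), array([302, 138,  31,  17, 482], dtype=int32))]
stripe3 [0.53898054 0.34376537 0.1099051 ] [np.float64(0.001277957115236807), np.float64(0.0013920761363548592), np.float64(0.0007068860347133333)]
```

Run:
```python
from h import *
c=load('w1');im=c['img'];h=cv2.cvtColor(im,cv2.COLOR_BGR2HSV)
m=cv2.inRange(h,(0,70,40),(180,255,200));k=np.zeros_like(m);k[105:215,288:350]=m[105:215,288:350]
k=cv2.morphologyEx(k,cv2.MORPH_CLOSE,np.ones((5,5)))
cs,_=cv2.findContours(k,cv2.RETR_EXTERNAL,cv2.CHAIN_APPROX_NONE);q=max(cs,key=cv2.contourArea)
P=np.array([onz(c,p[0],.11)[:2]*1000 for p in q],np.float32);r=cv2.minAreaRect(P);print(r)
ctr=np.array(r[0])/1000
goto([*ctr,.096-.019],105); goto([*ctr,.16],105)
```

```text
((522.076416015625, 340.1475524902344), (79.35760498046875, 33.49903869628906), 16.56283950805664)
tcp [0.4919 0.3292 0.2514] jaw yaw -76.25 tilt(x axis) [-0.    -0.001 -1.   ] j6 51.0
spin rad -0.0218 (deg yaw 1.3 ) shift before spin [ 0.1744  0.032  -0.0036]  shift AFTER spin [ 0.1744  0.0321 -0.0029]
tcp [0.4919 0.3292 0.2514] jaw yaw -76.25 tilt(x axis) [-0.    -0.001 -1.   ] j6 51.0
spin rad -0.0218 (deg yaw 1.3 ) shift before spin [ 0.0914  0.032  -0.0035]  shift AFTER spin [ 0.0914  0.0321 -0.0028]
```

Request:
{"name": "play_rows", "arguments": {"series": [0.03, 0.012, -0.001, -0.035, 0.03, 0.011, -0.001, 0, 0.03, 0.009, -0.001, 0, 0.03, 0, 0, 0, 0, 0, 0, 0]}}

```text
time_s: 1.87
tcp_pos: [0.5172, 0.3413, 0.1248]
eef_rot: [-65.3, 89.4, -139.3]
contact_force: [-1.1, -1.8, -1.4]
gripper_width: 0.0877
```

Run:
```python
from h import *
snap('wrist','w2')
goto([.5221,.3401,.087],106)
```

```text
tcp [0.5185 0.3422 0.1283] jaw yaw -74.0 tilt(x axis) [-0.005 -0.005 -1.   ] j6 54.6
spin rad 0.0 (deg yaw -0.0 ) shift before spin [0.0413 0.0032 0.0028]  shift AFTER spin [0.0413 0.0032 0.0028]
```

View pics/w2.png

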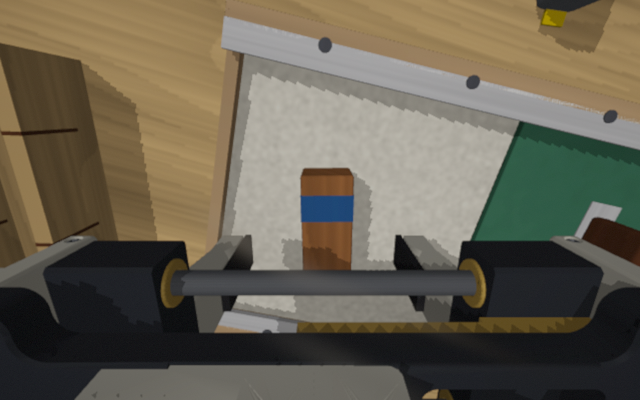

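Request:
{"name": "play_rows", "arguments": {"series": [0.015, 0.002, 0.001, 0, 0.013, 0, 0, 0, 0.01, 0, 0, 0, 0.002, 0, 0, 0, 0, 0, 0, 0]}}

```text
time_s: 2.33
tcp_pos: [0.5226, 0.3433, 0.0923]
eef_rot: [91.7, 90.0, 17.7]
contact_force: [0.7, 0.2, -0.6]
gripper_width: 0.0875
```

Request:
{"name": "play_rows", "arguments": {"series": [0, 0, 0, 0, 0, 0, 0, 0, 0, 0, 0, 0, 0, 0, 0, 0, 0, 0, 0, 0], "jaw": 20, "squeeze": 25}}

```text
time_s: 2.75
tcp_pos: [0.5227, 0.343, 0.092]
eef_rot: [118.8, 90.0, 44.8]
contact_force: [-0.5, -0.4, -1.1]
gripper_width: 0.0599
```

Request:
{"name": "play_rows", "arguments": {"series": [0, 0, 0, 0, 0, 0, 0, 0, -0.01, 0, 0, 0, -0.02, 0, 0, 0, -0.03, 0, 0, 0]}}

```text
time_s: 3.17
tcp_pos: [0.5214, 0.3417, 0.1502]
eef_rot: [-60.8, 89.7, -134.8]
contact_force: [-0.3, -0.2, -1.0]
gripper_width: 0.0263
```

Run:
```python
from h import *
print(get_state()['gripper_width'],get_state()['contact_force'])
goto([.53,-.055,.2],2)
# case calibration from w1
c=load('w1');im=c['img'];h=cv2.cvtColor(im,cv2.COLOR_BGR2HSV)
# lip mask
m=cv2.inRange(h,(0,0,120),(180,45,255))
cv2.imwrite('pics/m.png',m)
```

```text
0.026298327556024025 [-0.28270556 -0.22362886 -1.02050987]
tcp [0.5214 0.3417 0.1502] jaw yaw -74.02 tilt(x axis) [-0.004 -0.004 -1.   ] j6 54.9
spin rad -1.3268 (deg yaw 76.0 ) shift before spin [-0.0484 -0.1011  0.3839]  shift AFTER spin [-0.0484 -0.3969 -0.0054]
```

View pics/m.png

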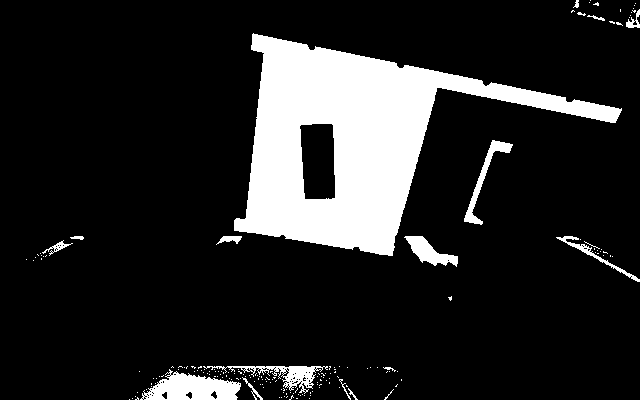

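Run:
```python
from h import *
snap('wrist','w3');print(get_state()['gripper_width'])
```

```text
0.022723701060764115
```

View pics/w3.png

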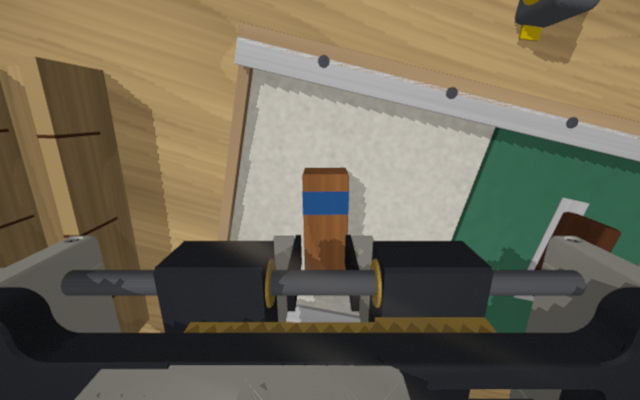

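Request:
{"name": "play_rows", "arguments": {"series": [0, 0, 0, 0, 0, 0, 0, 0, 0, 0, 0, 0, 0, 0, 0, 0, 0, 0, 0, 0], "jaw": 75}}

```text
time_s: 3.63
tcp_pos: [0.5223, 0.3426, 0.1508]
eef_rot: [-58.1, 89.9, -132.1]
contact_force: [0.5, -0.6, 0.3]
gripper_width: 0.0509
```

Request:
{"name": "play_rows", "arguments": {"series": [0, 0, 0, 0, 0, 0, 0, 0, 0, 0, 0, 0, 0.01, 0, 0, 0, 0.01, 0, 0, 0]}}

```text
time_s: 4.05
tcp_pos: [0.5228, 0.3432, 0.1312]
eef_rot: [129.5, 89.9, 55.5]
contact_force: [0.2, -0.4, -0.3]
gripper_width: 0.0652
```

Run:
```python
from h import *
goto([.5221,.3401,.087],106);print(get_state()['gripper_width'])
```

```text
tcp [0.5228 0.3432 0.1312] jaw yaw -74.01 tilt(x axis) [ 0.001  0.001 -1.   ] j6 54.9
spin rad -0.0001 (deg yaw 0.0 ) shift before spin [ 0.0442 -0.0016  0.0028]  shift AFTER spin [ 0.0442 -0.0016  0.0028]
0.06521077727424586
```

Request:
{"name": "play_rows", "arguments": {"series": [0.015, -0.001, 0.001, 0, 0.015, 0, 0.001, 0, 0.01, 0, 0, 0, 0.003, 0, 0, 0, 0, 0, 0, 0]}}

```text
time_s: 4.47
tcp_pos: [0.5217, 0.3402, 0.0871]
eef_rot: [-56.5, 89.9, -130.5]
contact_force: [-1.3, -0.7, 0.1]
gripper_width: 0.066
```

Request:
{"name": "play_rows", "arguments": {"series": [0, 0, 0, 0, 0, 0, 0, 0, 0, 0, 0, 0, 0, 0, 0, 0, 0, 0, 0, 0], "jaw": 20}}

```text
time_s: 4.88
tcp_pos: [0.5224, 0.3409, 0.0891]
eef_rot: [121.9, 89.9, 47.9]
contact_force: [-0.1, -0.3, 0.1]
gripper_width: 0.038
```

Request:
{"name": "play_rows", "arguments": {"series": [0, 0, 0, 0, 0, 0, 0, 0, 0, 0, 0, 0, 0, 0, 0, 0, 0, 0, 0, 0]}}

```text
time_s: 5.3
tcp_pos: [0.5223, 0.3408, 0.089]
eef_rot: [103.0, 90.0, 29.0]
contact_force: [-1.4, -1.9, 5.4]
gripper_width: 0.034
```

Request:
{"name": "play_rows", "arguments": {"series": [-0.02, 0, 0, 0, -0.03, 0, 0, 0, -0.03, 0, 0, 0, -0.03, 0, 0, 0, 0, 0, 0, 0]}}

```text
time_s: 5.72
tcp_pos: [0.5247, 0.3426, 0.205]
eef_rot: [113.0, 89.5, 39.1]
contact_force: [1.6, 0.7, 0.6]
gripper_width: 0.0339
```

Request:
{"name": "play_rows", "arguments": {"series": [0, 0, 0.035, -0.12, 0, -0.004, 0.035, -0.12, 0, -0.008, 0.035, -0.12, 0, -0.012, 0.034, -0.12, 0, -0.016, 0.032, -0.12]}}

```text
time_s: 6.13
tcp_pos: [0.5732, 0.1688, 0.198]
eef_rot: [-145.2, 90.0, 175.6]
contact_force: [0.7, 0.0, 0.0]
gripper_width: 0.0339
```

Request:
{"name": "play_rows", "arguments": {"series": [0, -0.02, 0.03, -0.12, 0, -0.023, 0.027, -0.12, 0, -0.026, 0.024, -0.12, 0, -0.03, 0.02, -0.12, 0, -0.032, 0.016, -0.12]}}

```text
time_s: 6.55
tcp_pos: [0.6222, -0.0033, 0.1979]
eef_rot: [173.3, 90.0, 168.4]
contact_force: [0.5, -0.2, -1.0]
gripper_width: 0.0334
```

Run:
```python
from h import *
goto([.53,-.055,.2],2);print(get_state()['gripper_width'])
```

```text
tcp [ 0.6222 -0.0033  0.1979] jaw yaw -4.91 tilt(x axis) [-0.001  0.    -1.   ] j6 157.5
spin rad -0.1206 (deg yaw 6.9 ) shift before spin [-0.0021 -0.0594 -0.0875]  shift AFTER spin [-0.0021 -0.0484 -0.094 ]
0.033381633622580696
```

Request:
{"name": "play_rows", "arguments": {"series": [0, -0.012, -0.018, 0, 0.03, -0.012, -0.018, 0, 0.035, -0.012, -0.018, 0, 0.035, -0.012, -0.018, 0, 0.035, -0.012, -0.016, 0]}}

```text
time_s: 6.97
tcp_pos: [0.5276, -0.054, 0.0623]
eef_rot: [39.4, 89.9, 34.1]
contact_force: [1.0, 0.3, -2.2]
gripper_width: 0.0336
```

Run:
```python
from h import *
goto([.53,-.055,.0085],2);print(get_state()['gripper_width'])
```

```text
tcp [ 0.5276 -0.054   0.0623] jaw yaw -5.28 tilt(x axis) [ 0.001  0.001 -1.   ] j6 159.4
spin rad -0.1271 (deg yaw 7.3 ) shift before spin [ 0.0538 -0.0008  0.0025]  shift AFTER spin [ 0.0538 -0.0011  0.0023]
0.03362637292678985
```

Request:
{"name": "play_rows", "arguments": {"series": [0.02, 0, 0, 0, 0.015, 0, 0, 0, 0.01, 0, 0, 0, 0.006, 0, 0, 0, 0.002, 0, 0, 0]}}

```text
time_s: 7.38
tcp_pos: [0.5289, -0.0533, 0.0097]
eef_rot: [-162.0, 89.9, -167.3]
contact_force: [-0.8, 0.4, -0.2]
gripper_width: 0.0337
```

Request:
{"name": "play_rows", "arguments": {"series": [0, 0, 0, 0, 0, 0, 0, 0, 0, 0, 0, 0, 0, 0, 0, 0, 0, 0, 0, 0], "jaw": 80}}

```text
time_s: 7.8
tcp_pos: [0.5295, -0.0532, 0.0112]
eef_rot: [19.9, 89.9, 14.7]
contact_force: [0.2, -0.0, 0.8]
gripper_width: 0.0618
```

Request:
{"name": "play_rows", "arguments": {"series": [-0.01, 0, 0, 0, -0.02, 0, 0, 0, -0.03, 0, 0, 0, -0.04, 0, 0, 0, -0.04, 0, 0, 0]}}

```text
time_s: 8.22
tcp_pos: [0.5282, -0.0536, 0.1526]
eef_rot: [-155.5, 89.9, -160.8]
contact_force: [1.2, 0.2, -0.0]
gripper_width: 0.0698
```

Request:
{"name": "play_rows", "arguments": {"series": [-0.03, 0, 0, 0.12, -0.03, 0, 0, 0.12, -0.02, 0, 0, 0.12, 0, 0, 0, 0.12, 0, 0, 0, 0]}}

```text
time_s: 8.63
tcp_pos: [0.5296, -0.0533, 0.2332]
eef_rot: [46.6, 89.8, 13.6]
contact_force: [-1.3, 0.0, -1.4]
gripper_width: 0.07
```

Run:
```python
from h import *
snap('wrist','w4');snap('top','t1');goto([.53,.13,.2],93)
```

```text
tcp [ 0.5285 -0.0534  0.2308] jaw yaw -32.52 tilt(x axis) [ 0.  0. -1.] j6 132.1
spin rad 0.9509 (deg yaw -54.5 ) shift before spin [ 0.0309  0.1554 -0.0973]  shift AFTER spin [ 0.0309  0.0111 -0.183 ]
```

View pics/w4.png

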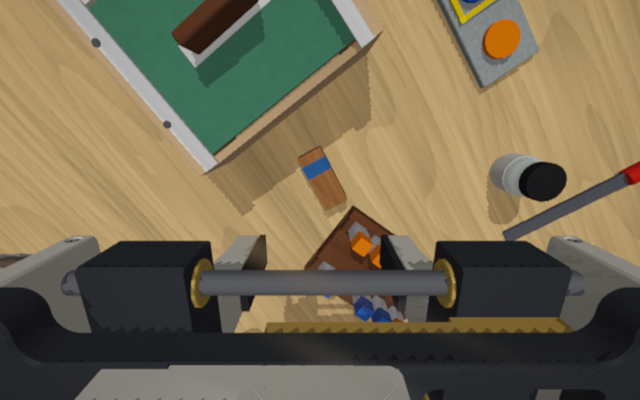

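View pics/t1.png

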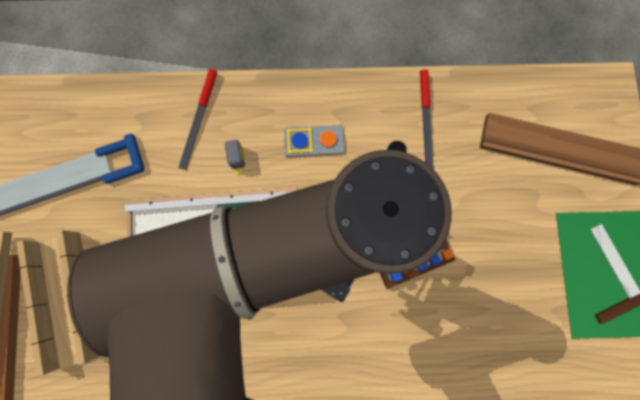

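Request:
{"name": "play_rows", "arguments": {"series": [0, 0, 0, 0.12, 0, 0, 0, 0.12, 0, 0, 0, 0.12, 0, 0, 0, 0.12, 0, 0, 0, 0.12], "jaw": 60}}

```text
time_s: 9.15
tcp_pos: [0.5284, -0.0535, 0.2295]
eef_rot: [-100.8, 89.9, -168.0]
contact_force: [0.6, 0.2, -0.1]
gripper_width: 0.0524
```

Request:
{"name": "play_rows", "arguments": {"series": [0, 0, 0, 0.12, 0, 0, 0, 0.12, 0, 0, 0, 0.11, 0, -0.015, -0.036, 0, 0, -0.015, -0.036, 0]}}

```text
time_s: 9.57
tcp_pos: [0.4947, 0.0163, 0.2291]
eef_rot: [-68.8, 89.8, -156.0]
contact_force: [1.1, 2.0, 0.4]
gripper_width: 0.0524
```

Request:
{"name": "play_rows", "arguments": {"series": [0, -0.015, -0.036, 0, 0, -0.015, -0.036, 0, 0, -0.015, -0.036, 0, 0, 0, 0, 0, 0, 0, 0, 0]}}

```text
time_s: 9.98
tcp_pos: [0.4441, 0.1243, 0.2301]
eef_rot: [-60.4, 89.9, -147.1]
contact_force: [1.3, 0.1, 0.0]
gripper_width: 0.0527
```

Run:
```python
from h import *
snap('wrist','w5');goto([.53,.13,.2],93)
```

```text
tcp [0.4446 0.1233 0.23  ] jaw yaw -86.86 tilt(x axis) [-0.001 -0.001 -1.   ] j6 53.1
spin rad 0.0024 (deg yaw -0.1 ) shift before spin [ 0.03    0.0856 -0.0021]  shift AFTER spin [ 0.03    0.0856 -0.0023]
```

View pics/w5.png

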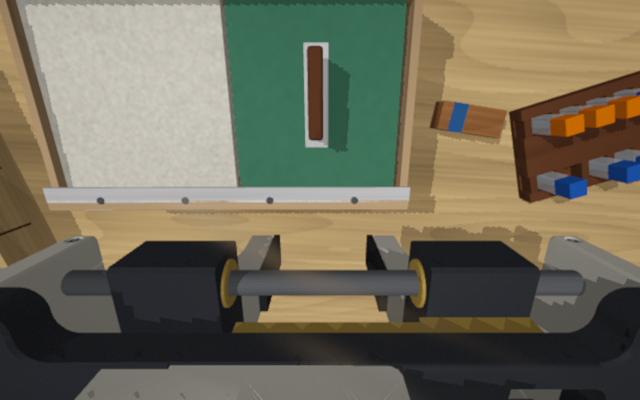

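Run:
```python
from h import *
c=load('w5');im=c['img'];h=cv2.cvtColor(im,cv2.COLOR_BGR2HSV)
for uv in [(315,60),(315,100),(321,100),(309,100),(326,100),(335,100)]: print(uv,h[uv[1],uv[0]])
def rect(c,box,z,vlo=60,vhi=130):
    h=cv2.cvtColor(c['img'],cv2.COLOR_BGR2HSV);m=cv2.inRange(h,(0,90,vlo),(25,255,vhi));x0,y0,x1,y1=box
    k=np.zeros_like(m);k[y0:y1,x0:x1]=m[y0:y1,x0:x1]
    cs,_=cv2.findContours(k,cv2.RETR_EXTERNAL,cv2.CHAIN_APPROX_NONE);q=max(cs,key=cv2.contourArea)
    P=np.array([onz(c,p[0],z)[:2]*1000 for p in q],np.float32);print(cv2.minAreaRect(P)); r=cv2.minAreaRect(q);print(r); return r[0]
a=rect(c,(295,35,340,150),.122)
w=load('w1'); b=rect(w,(460,130,540,240),.122,65,110)
print('tri',tri([ray(c,a),ray(w,b)]))
# lip inner edges
w5=c
A=[onz(c,p,.102) for p in [(45,188),(409,188)]]; print('near lip inner',A, np.degrees(np.arctan2(*(A[1]-A[0])[:2][::-1])))
```

```text
(315, 60) [ 11 158  89]
(315, 100) [ 11 160  91]
(321, 100) [ 10 169  65]
(309, 100) [ 10 157  86]
(326, 100) [150   2 147]
(335, 100) [ 76 118  84]
((540.4649658203125, 137.68429565429688), (77.08849334716797, 11.423410415649414), 3.121227979660034)
((314.5, 92.5), (93.0, 13.0), 90.0)
((540.9569702148438, 139.48841857910156), (77.66036987304688, 12.926019668579102), 3.1852681636810303)
((506.7546691894531, 190.48794555664062), (11.701837539672852, 75.33704376220703), 21.25050163269043)
tri (array([0.542195  , 0.1379166 , 0.11983103]), [np.float64(0.00016384239964907429), np.float64(0.000163842399648892)])
near lip inner [array([0.43428089, 0.41564439, 0.102     ]), array([0.45564287, 0.03501258, 0.102     ])] -86.78779107647733
```

Run:
```python
from h import *
goto([.5407,.1385,.090],93.2)
```

```text
tcp [0.4446 0.1233 0.23  ] jaw yaw -86.86 tilt(x axis) [-0.001 -0.001 -1.   ] j6 53.1
spin rad -0.0011 (deg yaw 0.1 ) shift before spin [ 0.1399  0.0969 -0.0101]  shift AFTER spin [ 0.1399  0.0969 -0.01  ]
```

Request:
{"name": "play_rows", "arguments": {"series": [0, 0.035, -0.003, 0, 0, 0.035, -0.003, 0, 0.02, 0.027, -0.004, 0, 0.03, 0, 0, 0, 0.03, 0, 0, 0]}}

```text
time_s: 10.45
tcp_pos: [0.5435, 0.1359, 0.1487]
eef_rot: [-46.2, 90.0, -133.5]
contact_force: [-0.4, 0.3, -0.1]
gripper_width: 0.0528
```

Run:
```python
from h import *
snap('wrist','w6');goto([.5407,.1385,.090],93.2)
```

```text
tcp [0.5391 0.1343 0.1421] jaw yaw -87.32 tilt(x axis) [-0.01  -0.004 -1.   ] j6 58.7
spin rad -0.0091 (deg yaw 0.5 ) shift before spin [ 0.0521  0.0023 -0.0043]  shift AFTER spin [ 0.0521  0.0023 -0.0043]
```

View pics/w6.png

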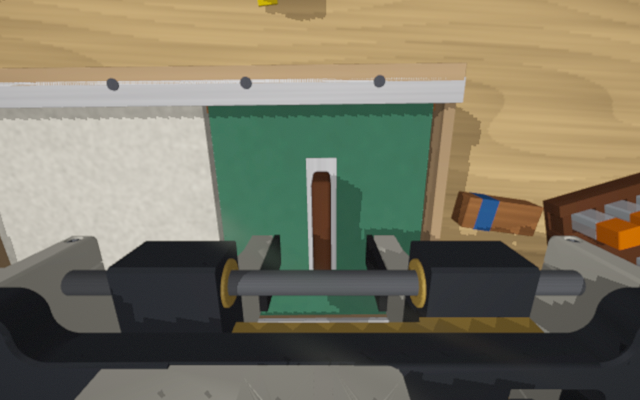

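Request:
{"name": "play_rows", "arguments": {"series": [0.02, 0, -0.001, 0, 0.015, 0, -0.001, 0, 0.012, 0, 0, 0, 0.004, 0, 0, 0, 0, 0, 0, 0], "jaw": 0, "squeeze": 45}}

```text
time_s: 10.92
tcp_pos: [0.5413, 0.1381, 0.0989]
eef_rot: [-57.0, 89.8, -144.2]
contact_force: [-0.7, -0.2, 1.2]
gripper_width: 0.0249
```

Request:
{"name": "play_rows", "arguments": {"series": [0, 0, 0, 0, 0, 0, 0, 0, 0, 0, 0, 0, 0, 0, 0, 0, 0, 0, 0, 0]}}

```text
time_s: 11.33
tcp_pos: [0.542, 0.1393, 0.1004]
eef_rot: [86.6, 89.9, -0.6]
contact_force: [0.0, -2.4, 3.9]
gripper_width: 0.0135
```

Request:
{"name": "play_rows", "arguments": {"series": [0, 0, 0, 0, 0, 0, 0, 0, 0, 0, 0, 0, 0, 0, 0, 0, 0, 0, 0, 0]}}

```text
time_s: 11.75
tcp_pos: [0.542, 0.1393, 0.1004]
eef_rot: [80.3, 89.9, -6.9]
contact_force: [-0.6, -4.0, 6.9]
gripper_width: 0.0139
```

Run:
```python
from h import *
goto([.5407,.1385,.1],93.2)
```

```text
tcp [0.542  0.1393 0.1004] jaw yaw -87.16 tilt(x axis) [ 0.001 -0.    -1.   ] j6 58.3
spin rad -0.0063 (deg yaw 0.4 ) shift before spin [ 0.0004 -0.0013  0.0008]  shift AFTER spin [ 0.0004 -0.0014  0.0008]
```

Request:
{"name": "play_rows", "arguments": {"series": [-0.003, 0, 0, 0, -0.003, 0, 0, 0, -0.003, 0, 0, 0, -0.003, 0, 0, 0, 0, 0, 0, 0]}}

```text
time_s: 12.17
tcp_pos: [0.5418, 0.1399, 0.1121]
eef_rot: [124.4, 90.0, 37.3]
contact_force: [0.4, 0.3, -3.4]
gripper_width: 0.0138
```

Request:
{"name": "play_rows", "arguments": {"series": [0, 0, 0, 0, 0, 0, 0, 0, 0, 0, 0, 0, 0, 0, 0, 0, 0, 0, 0, 0]}}

```text
time_s: 12.58
tcp_pos: [0.5415, 0.1395, 0.1114]
eef_rot: [-65.1, 90.0, -152.3]
contact_force: [0.5, 0.1, -3.5]
gripper_width: 0.0137
```

Run:
```python
from h import *
snap('wrist','w7');goto([.5407-.0558*.183,.1385+.9984*.183,.1124],93.2);print(get_state()['gripper_width'])
```

```text
tcp [0.5416 0.1395 0.1114] jaw yaw -87.18 tilt(x axis) [-0. -0. -1.] j6 58.3
spin rad -0.0067 (deg yaw 0.4 ) shift before spin [-0.001  -0.0021 -0.182 ]  shift AFTER spin [-0.001  -0.0009 -0.1821]
0.01374267806567381
```

View pics/w7.png

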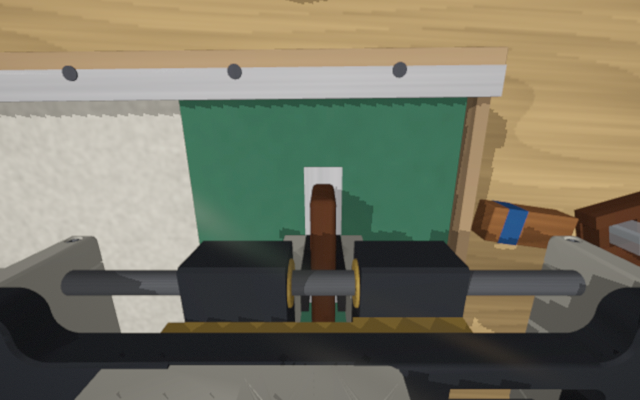

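Request:
{"name": "play_rows", "arguments": {"series": [-0.0005, 0, -0.01, 0, 0, 0, -0.02, 0, 0, 0, -0.02, 0, 0, 0, -0.02, 0, 0, 0, -0.02, 0]}}

```text
time_s: 13.05
tcp_pos: [0.5371, 0.2307, 0.1121]
eef_rot: [124.0, 90.0, 36.9]
contact_force: [0.6, 0.1, -3.7]
gripper_width: 0.0135
```

Request:
{"name": "play_rows", "arguments": {"series": [0, 0, -0.02, 0, 0, 0, -0.02, 0, 0, 0, -0.02, 0, 0, 0, -0.015, 0, 0, 0, -0.01, 0]}}

```text
time_s: 13.47
tcp_pos: [0.5328, 0.3162, 0.1119]
eef_rot: [131.2, 90.0, 44.1]
contact_force: [-0.0, -1.1, -3.7]
gripper_width: 0.0136
```

Run:
```python
from h import *
goto([.5407-.0558*.183,.1385+.9984*.183,.1084],93.2);print(get_state()['gripper_width'])
```

```text
tcp [0.5328 0.3162 0.1119] jaw yaw -87.12 tilt(x axis) [ 0.  0. -1.] j6 44.2
spin rad -0.0056 (deg yaw 0.3 ) shift before spin [ 0.0035 -0.0021 -0.0051]  shift AFTER spin [ 0.0035 -0.0021 -0.0051]
0.013600268544794819
```

Request:
{"name": "play_rows", "arguments": {"series": [0, -0.001, -0.004, 0, 0.001, -0.001, -0.003, 0, 0.001, 0, 0, 0, 0.001, 0, 0, 0, 0, 0, 0, 0]}}

```text
time_s: 13.88
tcp_pos: [0.5305, 0.3203, 0.1088]
eef_rot: [-51.2, 90.0, -138.4]
contact_force: [-0.7, 0.1, -3.3]
gripper_width: 0.0137
```

Run:
```python
from h import *
snap('wrist','w8');goto([.5407-.0558*.183,.1385+.9984*.183,.1084],93.2);print(get_state()['gripper_width'])
```

```text
tcp [0.5307 0.3204 0.109 ] jaw yaw -87.23 tilt(x axis) [-0. -0. -1.] j6 43.6
spin rad -0.0075 (deg yaw 0.4 ) shift before spin [ 0.0006 -0.0001 -0.0009]  shift AFTER spin [ 0.0006 -0.0001 -0.0009]
0.013652726278769982
```

View pics/w8.png

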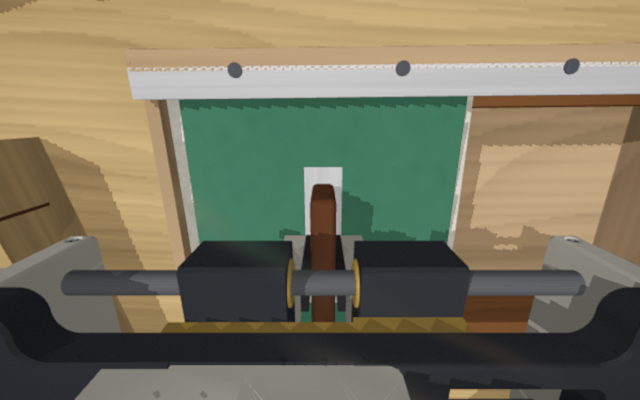

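Request:
{"name": "play_rows", "arguments": {"series": [0.001, 0, 0, 0, 0.001, 0, 0, 0, 0, 0, 0, 0, 0, 0, 0, 0, 0, 0, 0, 0]}}

```text
time_s: 14.35
tcp_pos: [0.5309, 0.3206, 0.1085]
eef_rot: [90.1, 90.0, 2.9]
contact_force: [-2.9, -2.9, 6.0]
gripper_width: 0.0136
```

Request:
{"name": "play_rows", "arguments": {"series": [0, 0, 0, 0, 0, 0, 0, 0, 0, 0, 0, 0, 0, 0, 0, 0, 0, 0, 0, 0], "jaw": 50}}

```text
time_s: 14.77
tcp_pos: [0.5308, 0.3212, 0.107]
eef_rot: [106.3, 90.0, 19.1]
contact_force: [-0.3, 0.2, 0.2]
gripper_width: 0.0408
```

Request:
{"name": "play_rows", "arguments": {"series": [-0.02, 0, 0, 0, -0.03, 0, 0, 0, -0.04, 0, 0, 0, -0.02, 0, 0, 0, 0, 0, 0, 0]}}

```text
time_s: 15.18
tcp_pos: [0.533, 0.3229, 0.2231]
eef_rot: [124.8, 89.5, 37.6]
contact_force: [0.0, 0.9, 0.5]
gripper_width: 0.0442
```

Run:
```python
from h import *
snap('wrist','w9');goto([.42,-.21,.23],22)
# rack axes from caps (top0, z .071)
near=np.array([[.491,-.262],[.48,-.232],[.457,-.173],[.502,-.292]]);far=np.array([[.561,-.234],[.574,-.265],[.55,-.205],[.539,-.175],[.528,-.146]])
for q in (near,far): d=q[q[:,1].argsort()];v=d[-1]-d[0];print(np.degrees(np.arctan2(v[1],v[0])),np.linalg.norm(v))
```

```text
tcp [0.5319 0.3223 0.2203] jaw yaw -87.16 tilt(x axis) [ 0.004  0.004 -1.   ] j6 43.6
spin rad 1.2363 (deg yaw -70.8 ) shift before spin [-0.0123 -0.138   0.5261]  shift AFTER spin [-0.0123  0.4516  0.3031]
110.7141748443487 0.1272242115322394
111.13423988036719 0.12758134659894446
```

View pics/w9.png

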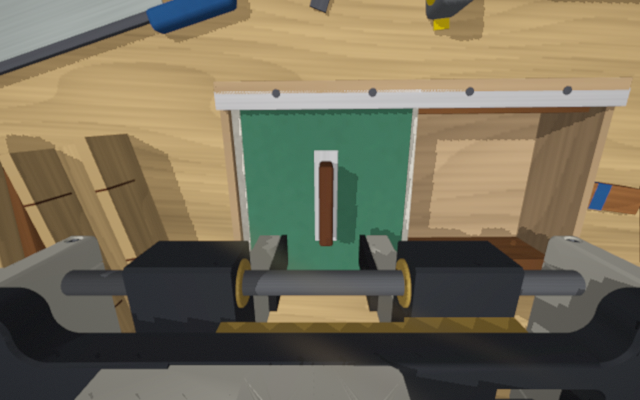

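```bash
cat >> h.py <<'E'
def plan(p,yaw=None,s=None,vmax=.038,wmax=.12,pad=True):
    """rows (tool axes, rounded) for straight line + even turn to p, jaw yaw exact"""
    s=s or get_state();R=Rt(s);d=np.array(p)-s['tcp_pos'];z=R[:,2];cur=np.degrees(np.arctan2(z[1],z[0]))
    sp=0 if yaw is None else -np.radians((yaw-cur+180)%360-180)
    n=int(max(np.ceil(np.linalg.norm(d)/vmax),np.ceil(abs(sp)/wmax),1))
    rows=[]
    for i in range(n):
        Ri=R@Ro.from_euler('x',sp*i/n).as_matrix(); rows.append([*np.round(Ri.T@d/n,4),round(sp/n,4)])
    while pad and len(rows)%5: rows.append([0,0,0,0])
    print('from',s['tcp_pos'].round(4),round(cur,2),'j6',s['joints'][5].round(1),'w',round(s['gripper_width'],4))
    for i in range(0,len(rows),5): print([float(x) for r in rows[i:i+5] for x in r])
E
python3 - <<'E'
from h import *
plan([.48,-.13,.23],-159)
E
```

```text
from [0.5319 0.3223 0.2203] -87.16 j6 43.6 w 0.044
[-0.001, -0.0062, 0.0374, 0.1045, -0.001, -0.0022, 0.0379, 0.1045, -0.001, 0.0017, 0.0379, 0.1045, -0.001, 0.0057, 0.0375, 0.1045, -0.001, 0.0095, 0.0367, 0.1045]
[-0.001, 0.0133, 0.0355, 0.1045, -0.001, 0.017, 0.0339, 0.1045, -0.001, 0.0204, 0.032, 0.1045, -0.001, 0.0236, 0.0297, 0.1045, -0.001, 0.0266, 0.0271, 0.1045]
[-0.001, 0.0293, 0.0241, 0.1045, -0.001, 0.0316, 0.021, 0.1045, 0.0, 0.0, 0.0, 0.0, 0.0, 0.0, 0.0, 0.0, 0.0, 0.0, 0.0, 0.0]
```

Request:
{"name": "play_rows", "arguments": {"series": [-0.001, -0.006, 0.037, 0.105, -0.001, -0.002, 0.038, 0.105, -0.001, 0.002, 0.038, 0.105, -0.001, 0.006, 0.037, 0.105, -0.001, 0.01, 0.037, 0.105]}}

```text
time_s: 15.65
tcp_pos: [0.5093, 0.1312, 0.2211]
eef_rot: [-36.1, 89.9, -153.6]
contact_force: [0.5, 0.1, -1.0]
gripper_width: 0.0438
```

Request:
{"name": "play_rows", "arguments": {"series": [-0.001, 0.013, 0.036, 0.105, -0.001, 0.017, 0.034, 0.105, -0.001, 0.02, 0.032, 0.105, -0.001, 0.024, 0.03, 0.105, -0.001, 0.027, 0.027, 0.105]}}

```text
time_s: 16.07
tcp_pos: [0.4863, -0.058, 0.2264]
eef_rot: [-32.8, 89.9, 179.6]
contact_force: [0.8, -0.5, 0.2]
gripper_width: 0.0438
```

Request:
{"name": "play_rows", "arguments": {"series": [-0.001, 0.029, 0.024, 0.105, -0.001, 0.032, 0.021, 0.1, 0, 0, 0, 0, 0, 0, 0, 0, 0, 0, 0, 0]}}

```text
time_s: 16.48
tcp_pos: [0.4781, -0.1319, 0.2283]
eef_rot: [-27.6, 89.9, 173.3]
contact_force: [0.2, -0.4, -0.1]
gripper_width: 0.0437
```

Run:
```python
from h import *
c=snap('wrist','w10');goto([.48,-.13,.23],-159);print(blobs(c['img'],'blue',40))
```

```text
tcp [ 0.4783 -0.1314  0.2285] jaw yaw -159.04 tilt(x axis) [-0.001  0.    -1.   ] j6 13.6
spin rad -0.0008 (deg yaw 0.0 ) shift before spin [-0.0015 -0.0007 -0.0021]  shift AFTER spin [-0.0015 -0.0007 -0.0021]
[(array([282.8,  66.9]), array([272,  55,  22,  24, 462], dtype=int32)), (array([355.4,  66.6]), array([346,  55,  20,  24, 455], dtype=int32)), (array([354.3,  98.5]), array([345,  89,  20,  20, 384], dtype=int32)), (array([352.4, 158. ]), array([343, 149,  19,  19, 336], dtype=int32)), (array([ 64.3, 211.3]), array([ 48, 198,  34,  28, 741], dtype=int32)), (array([262.4, 228.1]), array([251, 220,  25,  15, 208], dtype=int32))]
```

View pics/w10.png

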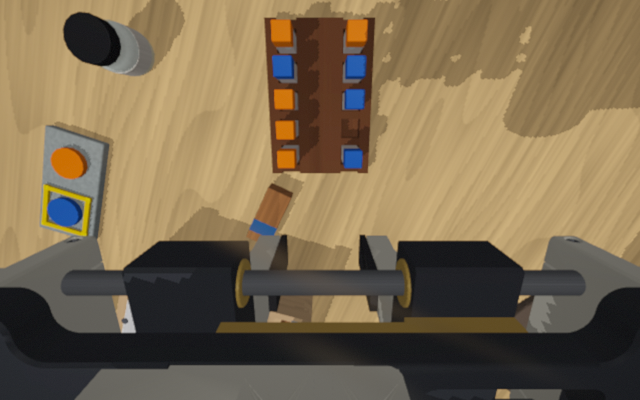

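Run:
```python
from h import *
c=load('w10');t=load('top0');s=load('scene0')
print('offcut',onz(c,(272,209),.028),onz(c,(263,228),.028))
for a,b,e in [((282.8,66.9),(420.3,228.5),(222.4,235.2)),((355.4,66.6),(434.4,259.5),None),((354.3,98.5),(421.7,264.7),None),((352.4,158),(396.1,275.4),(223.4,199.5))]:
  rs=[ray(c,a),ray(t,b)]
  if e: rs.append(ray(s,e))
  p,er=tri(rs);print('tri',p.round(4),np.round(er,4),'onz',onz(c,a,.071).round(4))
O=[(280.5,33),(284,98),(285,130),(286,158.5)]
v=onz(c,(281,33),.071)-onz(c,(286,159),.071);print(np.degrees(np.arctan2(v[1],v[0])),np.linalg.norm(v))
```

```text
offcut [ 0.52755641 -0.06839578  0.028     ] [ 0.53067873 -0.03778211  0.028     ]
tri [ 0.5629 -0.2359  0.062 ] [0.0004 0.0011 0.0008] onz [ 0.5617 -0.235   0.071 ]
tri [ 0.4913 -0.2631  0.0644] [0.0008 0.0008] onz [ 0.4923 -0.2616  0.071 ]
tri [ 0.4803 -0.2339  0.0627] [0.0007 0.0007] onz [ 0.4815 -0.2329  0.071 ]
tri [ 0.4578 -0.1737  0.0612] [0.0004 0.0012 0.0009] onz [ 0.4593 -0.1743  0.071 ]
-69.08810998346107 0.12489755788587359
```

Run:
```python
from h import *
plan([.4586,-.174,.11],-159.1)
```

```text
from [ 0.4783 -0.1314  0.2285] -159.04 j6 13.6 w 0.0441
[0.0296, 0.0082, 0.0084, 0.0002, 0.0296, 0.0082, 0.0084, 0.0002, 0.0296, 0.0082, 0.0084, 0.0002, 0.0296, 0.0082, 0.0084, 0.0002, 0.0, 0.0, 0.0, 0.0]
```

Request:
{"name": "play_rows", "arguments": {"series": [0.02, 0.01, 0.01, 0, 0.035, 0.01, 0.01, 0, 0.035, 0.009, 0.01, 0, 0.029, 0.004, 0.004, 0, 0, 0, 0, 0]}}

```text
time_s: 16.95
tcp_pos: [0.4543, -0.1738, 0.1048]
eef_rot: [-28.0, 89.5, 173.0]
contact_force: [-1.5, 0.5, -0.3]
gripper_width: 0.0437
```

Run:
```python
from h import *
c=snap('wrist','w11');plan([.4586,-.174,.041],-159.1,vmax=.02)
```

```text
from [ 0.4565 -0.1739  0.1079] -159.01 j6 18.8 w 0.0437
[0.0167, 0.0003, -0.0006, 0.0004, 0.0167, 0.0003, -0.0006, 0.0004, 0.0167, 0.0003, -0.0006, 0.0004, 0.0167, 0.0003, -0.0006, 0.0004, 0.0, 0.0, 0.0, 0.0]
```

View pics/w11.png

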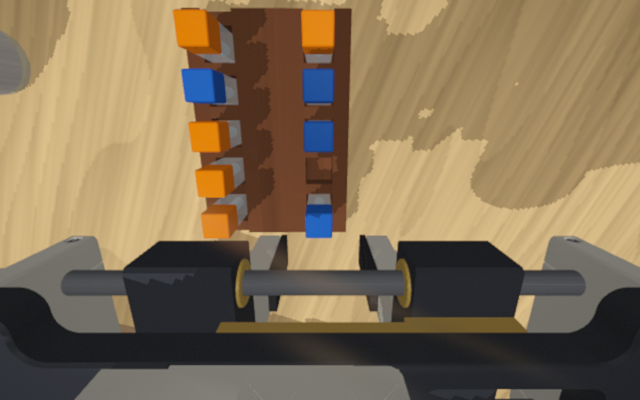

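Run:
```python
from h import *
c=load('w11');print(proj(c,[.4586,-.174,.071]))
for b,st in blobs(c['img'],'blue',40): print(b,st,onz(c,b,.071).round(4),onz(c,b,.066).round(4))
print(onz(c,(318.5,221),.071))
```

```text
[317.85213752 225.04870856]
[203.4  85.7] [ 182   69   44   34 1330] [ 0.5592 -0.2368  0.071 ] [ 0.5612 -0.2366  0.066 ]
[317.9  85.4] [ 303   69   31   34 1035] [ 0.4919 -0.2628  0.071 ] [ 0.4921 -0.2632  0.066 ]
[318.  136.4] [304 121  29  31 867] [ 0.4808 -0.2333  0.071 ] [ 0.4807 -0.233   0.066 ]
[318.5 220.6] [306 205  26  32 817] [ 0.4594 -0.1774  0.071 ] [ 0.4587 -0.1756  0.066 ]
[ 0.45927298 -0.17713273  0.071     ]
```

Request:
{"name": "play_rows", "arguments": {"series": [0.02, 0.001, -0.001, 0, 0.02, 0.001, -0.001, 0, 0.017, 0, 0, 0, 0.01, 0, 0, 0, 0, 0, 0, 0], "squeeze": 25}}

```text
time_s: 17.42
tcp_pos: [0.4619, -0.1748, 0.0431]
eef_rot: [-7.7, 90.0, -166.7]
contact_force: [-0.2, 0.0, 0.7]
gripper_width: 0.044
```

Request:
{"name": "play_rows", "arguments": {"series": [0, 0, 0, 0, 0, 0, 0, 0, 0, 0, 0, 0, 0, 0, 0, 0, 0, 0, 0, 0], "jaw": 5}}

```text
time_s: 17.83
tcp_pos: [0.4606, -0.1759, 0.0436]
eef_rot: [-10.9, 90.0, -169.9]
contact_force: [-2.1, -1.2, -0.2]
gripper_width: 0.0196
```

Request:
{"name": "play_rows", "arguments": {"series": [0, 0, 0, 0, 0, 0, 0, 0, -0.01, 0, 0, 0, -0.02, 0, 0, 0, -0.03, 0, 0, 0]}}

```text
time_s: 18.25
tcp_pos: [0.4596, -0.1757, 0.1018]
eef_rot: [-27.3, 89.8, 173.5]
contact_force: [1.4, -0.2, 0.6]
gripper_width: 0.0198
```

Request:
{"name": "play_rows", "arguments": {"series": [-0.03, 0, 0, 0, -0.03, 0, 0, 0, -0.02, 0, 0, 0, -0.01, 0, 0, 0, 0, 0, 0, 0]}}

```text
time_s: 18.67
tcp_pos: [0.4626, -0.1759, 0.1954]
eef_rot: [157.8, 89.7, -1.3]
contact_force: [1.1, -1.4, -0.3]
gripper_width: 0.0199
```

```bash
cat >> h.py <<'E'
O=np.array([.5355,.228]);ex=np.array([.9984,.0558]);ey=np.array([-.0558,.9984])
def case(x,y,z): p=O+x*ex+y*ey; return [*p,z]
E
python3 - <<'E'
from h import *
c=snap('wrist','w12');plan(case(0,-.142,.19),-176.8);plan(case(0,-.142,.043),-176.8)
print(case(0,-.142,0))
E
```

```text
from [ 0.4615 -0.1757  0.1935] -159.1 j6 18.9 w 0.0197
[0.0005, -0.0269, -0.0212, 0.0386, 0.0005, -0.0277, -0.0202, 0.0386, 0.0005, -0.0285, -0.0191, 0.0386, 0.0005, -0.0292, -0.018, 0.0386, 0.0005, -0.0299, -0.0168, 0.0386]
[0.0005, -0.0305, -0.0157, 0.0386, 0.0005, -0.0311, -0.0145, 0.0386, 0.0005, -0.0316, -0.0133, 0.0386, 0.0, 0.0, 0.0, 0.0, 0.0, 0.0, 0.0, 0.0]
from [ 0.4615 -0.1757  0.1935] -159.1 j6 18.9 w 0.0197
[0.0168, -0.024, -0.0188, 0.0343, 0.0168, -0.0246, -0.018, 0.0343, 0.0168, -0.0252, -0.0172, 0.0343, 0.0168, -0.0258, -0.0163, 0.0343, 0.0168, -0.0263, -0.0154, 0.0343]
[0.0168, -0.0268, -0.0145, 0.0343, 0.0168, -0.0273, -0.0136, 0.0343, 0.0168, -0.0278, -0.0126, 0.0343, 0.0168, -0.0282, -0.0116, 0.0343, 0.0, 0.0, 0.0, 0.0]
[np.float64(0.5434236), np.float64(0.08622720000000003), 0]
```

View pics/w12.png

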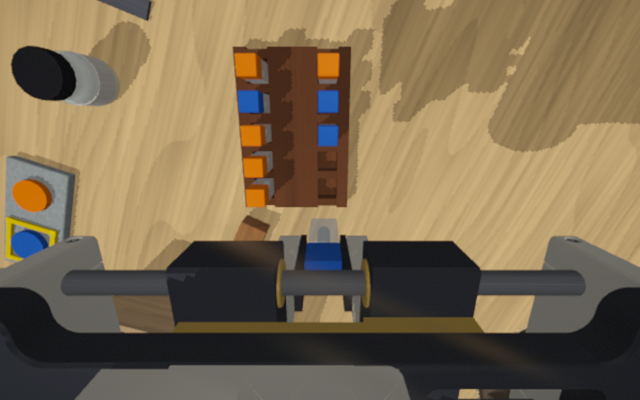

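Request:
{"name": "play_rows", "arguments": {"series": [0, -0.027, -0.021, 0.039, 0, -0.028, -0.02, 0.039, 0, -0.028, -0.019, 0.039, 0, -0.029, -0.018, 0.039, 0, -0.03, -0.017, 0.039]}}

```text
time_s: 19.13
tcp_pos: [0.5113, -0.0112, 0.191]
eef_rot: [0.0, 89.8, -170.4]
contact_force: [-0.3, -0.2, -0.3]
gripper_width: 0.0195
```

Request:
{"name": "play_rows", "arguments": {"series": [0, -0.03, -0.016, 0.039, 0, -0.031, -0.015, 0.039, 0, -0.032, -0.013, 0.036, 0, 0, 0, 0, 0, 0, 0, 0]}}

```text
time_s: 19.55
tcp_pos: [0.543, 0.0869, 0.1904]
eef_rot: [17.7, 89.8, -159.0]
contact_force: [-0.1, -0.1, -0.4]
gripper_width: 0.0202
```

Run:
```python
from h import *
c=snap('wrist','w13');plan(case(0,-.142,.046),-176.8)
```

```text
from [0.5426 0.0858 0.1907] -176.71 j6 -26.1 w 0.0198
[0.0362, -0.0001, -0.0003, 0.0004, 0.0362, -0.0001, -0.0003, 0.0004, 0.0362, -0.0001, -0.0003, 0.0004, 0.0362, -0.0001, -0.0003, 0.0004, 0.0, 0.0, 0.0, 0.0]
```

View pics/w13.png

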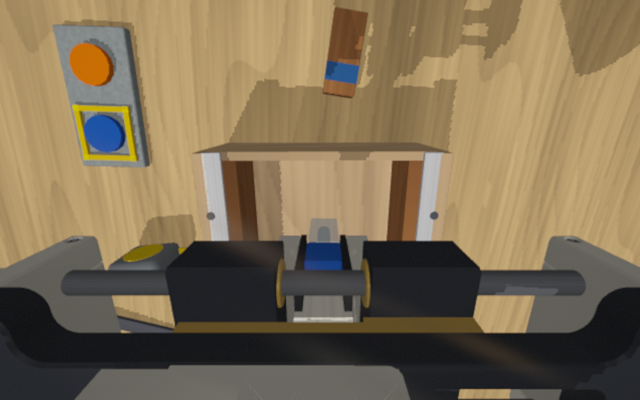

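Request:
{"name": "play_rows", "arguments": {"series": [0.03, 0, 0, 0, 0.035, 0, 0, 0, 0.035, 0, 0, 0, 0.025, 0, 0, 0, 0.014, 0, 0, 0]}}

```text
time_s: 20.02
tcp_pos: [0.5407, 0.0831, 0.05]
eef_rot: [18.5, 89.7, -158.4]
contact_force: [-0.3, 0.3, -1.0]
gripper_width: 0.0198
```

Request:
{"name": "play_rows", "arguments": {"series": [0.005, 0, 0, 0, 0, 0, 0, 0, 0, 0, 0, 0, 0, 0, 0, 0, 0, 0, 0, 0]}}

```text
time_s: 20.43
tcp_pos: [0.5443, 0.0856, 0.0504]
eef_rot: [-157.4, 89.9, 25.8]
contact_force: [0.0, 0.4, -0.2]
gripper_width: 0.0197
```

Request:
{"name": "play_rows", "arguments": {"series": [0, 0, 0, 0, 0, 0, 0, 0, 0, 0, 0, 0, 0, 0, 0, 0, 0, 0, 0, 0], "jaw": 48}}

```text
time_s: 20.85
tcp_pos: [0.5436, 0.0855, 0.0492]
eef_rot: [-158.5, 90.0, 24.8]
contact_force: [-0.2, -0.5, -0.1]
gripper_width: 0.0415
```

Request:
{"name": "play_rows", "arguments": {"series": [-0.015, 0, 0, 0, -0.03, 0, 0, 0, -0.035, 0, 0, 0, -0.035, 0, 0, 0, -0.025, 0, 0, 0]}}

```text
time_s: 21.27
tcp_pos: [0.5443, 0.0856, 0.1923]
eef_rot: [-168.7, 89.8, 14.5]
contact_force: [1.1, 1.1, 0.7]
gripper_width: 0.0422
```

Run:
```python
from h import *
c=snap('wrist','w14');plan([.481,-.2335,.12],-159.1)
```

```text
from [0.5466 0.0862 0.1969] -176.72 j6 -26.1 w 0.0422
[0.0084, 0.0351, 0.0094, -0.0342, 0.0084, 0.0347, 0.0106, -0.0342, 0.0084, 0.0343, 0.0118, -0.0342, 0.0084, 0.0339, 0.0129, -0.0342, 0.0084, 0.0335, 0.0141, -0.0342]
[0.0084, 0.033, 0.0152, -0.0342, 0.0084, 0.0324, 0.0163, -0.0342, 0.0084, 0.0318, 0.0174, -0.0342, 0.0084, 0.0312, 0.0185, -0.0342, 0.0, 0.0, 0.0, 0.0]
```

View pics/w14.png

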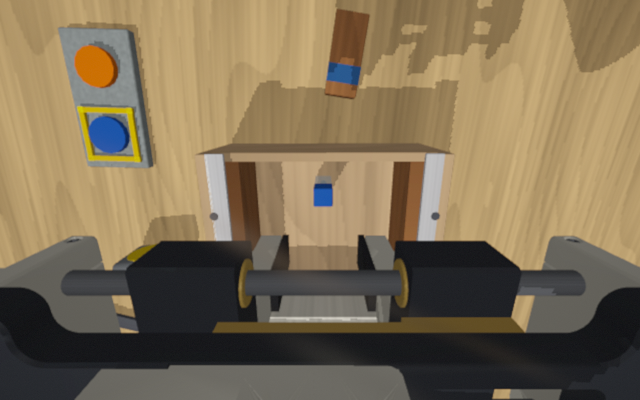

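Request:
{"name": "play_rows", "arguments": {"series": [0, 0.035, 0.009, -0.034, 0, 0.035, 0.011, -0.034, 0, 0.034, 0.012, -0.034, 0, 0.034, 0.013, -0.034, 0.01, 0.033, 0.014, -0.034]}}

```text
time_s: 21.73
tcp_pos: [0.5066, -0.0931, 0.1808]
eef_rot: [167.6, 89.8, 0.7]
contact_force: [1.5, -1.0, 0.1]
gripper_width: 0.0422
```

Request:
{"name": "play_rows", "arguments": {"series": [0.015, 0.033, 0.015, -0.034, 0.015, 0.032, 0.016, -0.034, 0.015, 0.032, 0.017, -0.034, 0.015, 0.031, 0.018, -0.034, 0, 0, 0, 0]}}

```text
time_s: 22.15
tcp_pos: [0.4741, -0.2368, 0.1159]
eef_rot: [-29.6, 89.7, 171.0]
contact_force: [0.6, 0.6, -0.9]
gripper_width: 0.0421
```

Run:
```python
from h import *
c=snap('wrist','w15');plan([.481,-.2335,.043],-159.1);print(get_state()['qd'].round(1))
```

```text
from [ 0.4753 -0.2354  0.1171] -159.5 j6 25.7 w 0.0422
[0.037, 0.0002, -0.0031, -0.0035, 0.037, 0.0002, -0.0031, -0.0035, 0.0, 0.0, 0.0, 0.0, 0.0, 0.0, 0.0, 0.0, 0.0, 0.0, 0.0, 0.0]
[ 3.2 -1.8  1.1  0.3 -0.7 -3.5]
```

View pics/w15.png

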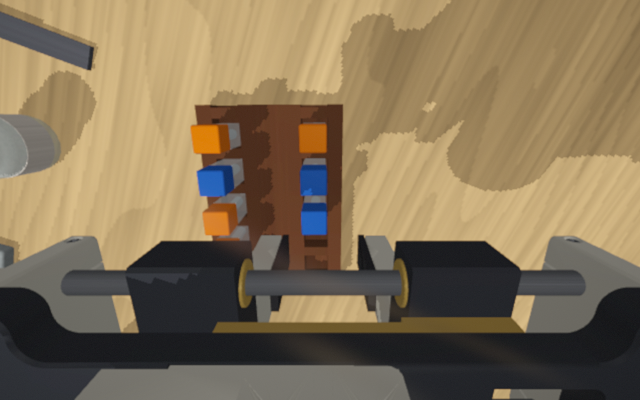

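Request:
{"name": "play_rows", "arguments": {"series": [0.02, 0, -0.003, 0, 0.02, 0, -0.003, 0, 0.02, 0, 0, 0, 0.013, 0, 0, 0, 0, 0, 0, 0]}}

```text
time_s: 22.62
tcp_pos: [0.4818, -0.2299, 0.0437]
eef_rot: [-31.5, 89.8, 169.2]
contact_force: [0.0, 0.1, -0.2]
gripper_width: 0.042
```

Request:
{"name": "play_rows", "arguments": {"series": [0, 0, 0, 0, 0, 0, 0, 0, 0, 0, 0, 0, 0, 0, 0, 0, 0, 0, 0, 0], "jaw": 5}}

```text
time_s: 23.03
tcp_pos: [0.4829, -0.231, 0.0468]
eef_rot: [85.3, 90.0, -73.9]
contact_force: [-1.5, -1.6, 2.2]
gripper_width: 0.0204
```

Request:
{"name": "play_rows", "arguments": {"series": [0, 0, 0, 0, 0, 0, 0, 0, -0.01, 0, 0, 0, -0.02, 0, 0, 0, -0.03, 0, 0, 0]}}

```text
time_s: 23.45
tcp_pos: [0.482, -0.2305, 0.1052]
eef_rot: [-36.1, 89.8, 164.6]
contact_force: [0.9, -0.6, -0.7]
gripper_width: 0.0198
```

Request:
{"name": "play_rows", "arguments": {"series": [-0.03, 0, 0, 0, -0.03, 0, 0, 0, -0.02, 0, 0, 0, -0.01, 0, 0, 0, 0, 0, 0, 0]}}

```text
time_s: 23.87
tcp_pos: [0.4848, -0.2311, 0.1991]
eef_rot: [151.8, 89.7, -7.5]
contact_force: [0.5, -0.0, -0.4]
gripper_width: 0.0199
```

Run:
```python
from h import *
plan(case(0,-.102,.19),-176.8)
```

```text
from [ 0.4848 -0.2311  0.1991] -159.24 j6 25.3 w 0.0199
[0.0009, -0.0314, -0.0179, 0.0306, 0.0009, -0.0319, -0.017, 0.0306, 0.0009, -0.0324, -0.016, 0.0306, 0.0009, -0.0329, -0.015, 0.0306, 0.0009, -0.0334, -0.014, 0.0306]
[0.0009, -0.0338, -0.0129, 0.0306, 0.0009, -0.0342, -0.0119, 0.0306, 0.0009, -0.0345, -0.0108, 0.0306, 0.0009, -0.0348, -0.0098, 0.0306, 0.0009, -0.0351, -0.0087, 0.0306]
```

Request:
{"name": "play_rows", "arguments": {"series": [0.001, -0.031, -0.018, 0.031, 0.001, -0.032, -0.017, 0.031, 0.001, -0.032, -0.016, 0.031, 0.001, -0.033, -0.015, 0.031, 0.001, -0.033, -0.014, 0.031]}}

```text
time_s: 24.28
tcp_pos: [0.5113, -0.0516, 0.1896]
eef_rot: [-15.3, 89.9, 176.5]
contact_force: [0.3, -0.6, -0.5]
gripper_width: 0.0196
```

Request:
{"name": "play_rows", "arguments": {"series": [0.001, -0.034, -0.013, 0.031, 0.001, -0.034, -0.012, 0.031, 0.001, -0.034, -0.011, 0.031, 0, -0.035, -0.01, 0.03, 0, -0.035, -0.009, 0.03]}}

```text
time_s: 24.7
tcp_pos: [0.5408, 0.1268, 0.1865]
eef_rot: [13.5, 89.9, -163.5]
contact_force: [0.5, -0.4, -0.1]
gripper_width: 0.0203
```

Request:
{"name": "play_rows", "arguments": {"series": [0, 0, 0, 0, 0, 0, 0, 0, 0, 0, 0, 0, 0, 0, 0, 0, 0, 0, 0, 0]}}

```text
time_s: 25.12
tcp_pos: [0.5413, 0.124, 0.1877]
eef_rot: [17.0, 90.0, -160.0]
contact_force: [-0.0, 0.3, -0.2]
gripper_width: 0.0201
```

Run:
```python
from h import *
snap('wrist','w16');plan(case(0,-.102,.049),-176.8)
```

```text
from [0.5414 0.124  0.1879] -176.98 j6 -30.1 w 0.0202
[0.0347, -0.0005, 0.0, -0.0008, 0.0347, -0.0005, 0.0, -0.0008, 0.0347, -0.0005, 0.0, -0.0008, 0.0347, -0.0005, 0.0, -0.0008, 0.0, 0.0, 0.0, 0.0]
```

View pics/w16.png

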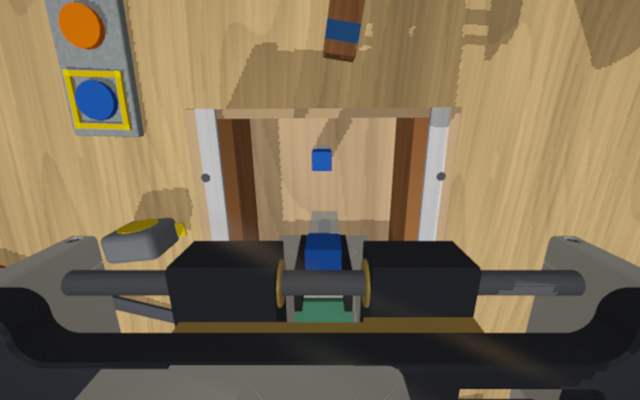

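Lower by 0.138 (to about 0.050) and release.

Request:
{"name": "play_rows", "arguments": {"series": [0.03, 0, 0, 0, 0.035, 0, 0, 0, 0.035, 0, 0, 0, 0.025, 0, 0, 0, 0.009, 0, 0, 0]}}

```text
time_s: 25.58
tcp_pos: [0.5394, 0.1231, 0.0505]
eef_rot: [22.6, 89.7, -154.4]
contact_force: [-1.1, -0.8, 0.7]
gripper_width: 0.0197
```

Request:
{"name": "play_rows", "arguments": {"series": [0.004, 0, 0, 0, 0, 0, 0, 0, 0, 0, 0, 0, 0, 0, 0, 0, 0, 0, 0, 0]}}

```text
time_s: 26.0
tcp_pos: [0.5425, 0.1255, 0.0516]
eef_rot: [-153.3, 89.8, 29.8]
contact_force: [0.8, -0.3, -0.5]
gripper_width: 0.0199
```

Request:
{"name": "play_rows", "arguments": {"series": [0, 0, 0, 0, 0, 0, 0, 0, 0, 0, 0, 0, 0, 0, 0, 0, 0, 0, 0, 0], "jaw": 48}}

```text
time_s: 26.42
tcp_pos: [0.5416, 0.1251, 0.0502]
eef_rot: [-155.0, 90.0, 28.1]
contact_force: [0.1, -0.6, -0.4]
gripper_width: 0.0413
```

Request:
{"name": "play_rows", "arguments": {"series": [-0.015, 0, 0, 0, -0.03, 0, 0, 0, -0.035, 0, 0, 0, -0.035, 0, 0, 0, -0.025, 0, 0, 0]}}

```text
time_s: 26.83
tcp_pos: [0.5423, 0.1252, 0.1933]
eef_rot: [-165.2, 89.9, 17.9]
contact_force: [1.5, 0.6, 0.6]
gripper_width: 0.042
```

Run:
```python
from h import *
c=snap('wrist','w17');plan([.492,-.2628,.13],-159.1)
```

```text
from [0.5446 0.1259 0.1979] -176.84 j6 -30.1 w 0.0418
[0.006, 0.035, 0.0068, -0.0281, 0.006, 0.0348, 0.0078, -0.0281, 0.006, 0.0346, 0.0087, -0.0281, 0.006, 0.0343, 0.0097, -0.0281, 0.006, 0.0341, 0.0107, -0.0281]
[0.006, 0.0337, 0.0116, -0.0281, 0.006, 0.0334, 0.0126, -0.0281, 0.006, 0.033, 0.0135, -0.0281, 0.006, 0.0326, 0.0144, -0.0281, 0.006, 0.0322, 0.0153, -0.0281]
[0.006, 0.0318, 0.0162, -0.0281, 0.0, 0.0, 0.0, 0.0, 0.0, 0.0, 0.0, 0.0, 0.0, 0.0, 0.0, 0.0, 0.0, 0.0, 0.0, 0.0]
```

View pics/w17.png

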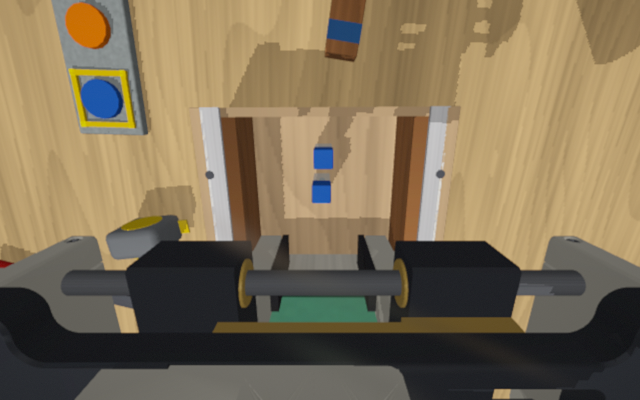

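Request:
{"name": "play_rows", "arguments": {"series": [0, 0.035, 0.006, -0.028, 0, 0.035, 0.007, -0.028, 0, 0.035, 0.008, -0.028, 0, 0.034, 0.009, -0.028, 0.01, 0.034, 0.01, -0.028]}}

```text
time_s: 27.3
tcp_pos: [0.5214, -0.0528, 0.1815]
eef_rot: [173.2, 89.8, 4.5]
contact_force: [1.4, -0.4, 0.4]
gripper_width: 0.0424
```

Request:
{"name": "play_rows", "arguments": {"series": [0.01, 0.034, 0.011, -0.028, 0.01, 0.033, 0.012, -0.028, 0.01, 0.033, 0.013, -0.028, 0.01, 0.033, 0.014, -0.028, 0.01, 0.032, 0.015, -0.028]}}

```text
time_s: 27.72
tcp_pos: [0.4981, -0.2292, 0.1295]
eef_rot: [160.1, 90.0, -0.6]
contact_force: [0.8, -0.2, 0.4]
gripper_width: 0.0424
```

Request:
{"name": "play_rows", "arguments": {"series": [0, 0.032, 0.015, -0.028, 0, 0, 0, 0, 0, 0, 0, 0, 0, 0, 0, 0, 0, 0, 0, 0]}}

```text
time_s: 28.13
tcp_pos: [0.4951, -0.2621, 0.13]
eef_rot: [-138.5, 90.0, 62.2]
contact_force: [0.1, 0.2, -0.2]
gripper_width: 0.042
```

Run:
```python
from h import *
c=snap('wrist','w18');plan([.492,-.2628,.044],-159.1,vmax=.02);print(blobs(c['img'],'blue',40))
for b,st in blobs(c['img'],'blue',40): print(b,onz(c,b,.069).round(4))
```

```text
from [ 0.4952 -0.2619  0.1302] -159.2 j6 28.7 w 0.0419
[0.0172, -0.0001, 0.0007, -0.0003, 0.0172, -0.0001, 0.0007, -0.0003, 0.0172, -0.0001, 0.0007, -0.0003, 0.0172, -0.0001, 0.0007, -0.0003, 0.0172, -0.0001, 0.0007, -0.0003]
[(array([239. , 211.1]), array([224, 198,  30,  29, 728], dtype=int32)), (array([327.1, 212. ]), array([316, 198,  24,  29, 669], dtype=int32))]
[239.  211.1] [ 0.5613 -0.2405  0.069 ]
[327.1 212. ] [ 0.4932 -0.2654  0.069 ]
```

View pics/w18.png

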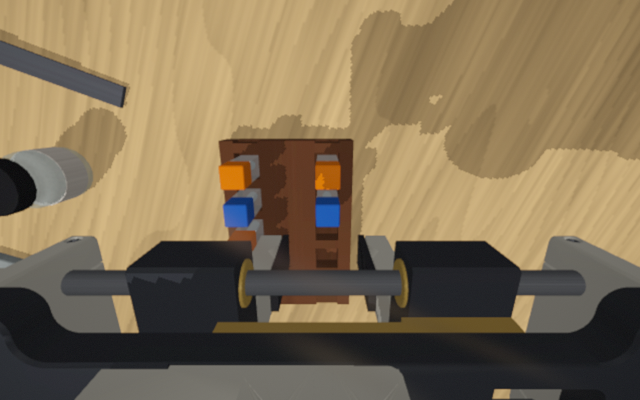

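Request:
{"name": "play_rows", "arguments": {"series": [0.022, 0.001, 0.001, 0, 0.022, 0, 0.001, 0, 0.022, 0, 0, 0, 0.018, 0, 0, 0, 0.002, 0, 0, 0]}}

```text
time_s: 28.6
tcp_pos: [0.4917, -0.2627, 0.0412]
eef_rot: [-37.0, 89.7, 163.8]
contact_force: [-0.3, 0.4, -1.2]
gripper_width: 0.0419
```

Request:
{"name": "play_rows", "arguments": {"series": [0, 0, 0, 0, 0, 0, 0, 0, 0, 0, 0, 0, 0, 0, 0, 0, 0, 0, 0, 0], "jaw": 5}}

```text
time_s: 29.02
tcp_pos: [0.494, -0.2645, 0.0452]
eef_rot: [145.1, 89.9, -14.1]
contact_force: [-1.0, -0.0, 3.4]
gripper_width: 0.0201
```

Request:
{"name": "play_rows", "arguments": {"series": [0, 0, 0, 0, 0, 0, 0, 0, -0.01, 0, 0, 0, -0.02, 0, 0, 0, -0.03, 0, 0, 0]}}

```text
time_s: 29.43
tcp_pos: [0.4917, -0.2639, 0.1031]
eef_rot: [-36.3, 89.7, 164.5]
contact_force: [0.5, -0.2, -0.7]
gripper_width: 0.0196
```

Request:
{"name": "play_rows", "arguments": {"series": [-0.03, 0, 0, 0, -0.03, 0, 0, 0, -0.02, 0, 0, 0, -0.01, 0, 0, 0, 0, 0, 0, 0]}}

```text
time_s: 29.85
tcp_pos: [0.4946, -0.2647, 0.1971]
eef_rot: [146.7, 89.7, -12.6]
contact_force: [-0.7, 0.2, -0.3]
gripper_width: 0.0196
```

Run:
```python
from h import *
snap('wrist','w19')
plan(case(0,-.062,.19),-176.8)
```

```text
from [ 0.4938 -0.2644  0.195 ] -159.27 j6 28.9 w 0.0203
[0.0004, -0.0322, -0.0162, 0.0255, 0.0004, -0.0326, -0.0154, 0.0255, 0.0004, -0.033, -0.0146, 0.0255, 0.0004, -0.0334, -0.0137, 0.0255, 0.0004, -0.0337, -0.0129, 0.0255]
[0.0004, -0.034, -0.012, 0.0255, 0.0004, -0.0343, -0.0111, 0.0255, 0.0004, -0.0346, -0.0102, 0.0255, 0.0004, -0.0348, -0.0094, 0.0255, 0.0004, -0.0351, -0.0085, 0.0255]
[0.0004, -0.0353, -0.0076, 0.0255, 0.0004, -0.0354, -0.0067, 0.0255, 0.0, 0.0, 0.0, 0.0, 0.0, 0.0, 0.0, 0.0, 0.0, 0.0, 0.0, 0.0]
```

View pics/w19.png

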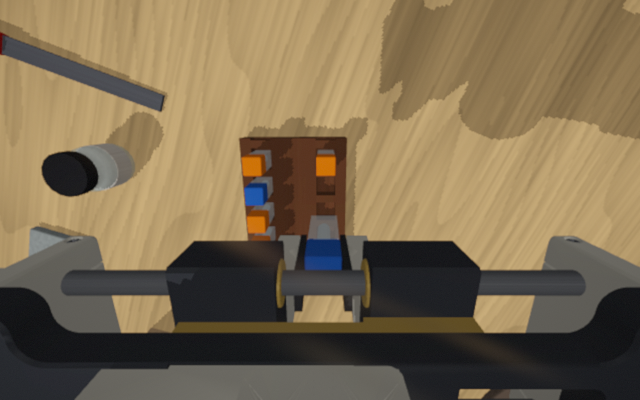

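Request:
{"name": "play_rows", "arguments": {"series": [0, -0.032, -0.016, 0.0255, 0, -0.033, -0.015, 0.0255, 0, -0.033, -0.015, 0.0255, 0, -0.033, -0.014, 0.0255, 0, -0.034, -0.013, 0.0255]}}

```text
time_s: 30.32
tcp_pos: [0.5113, -0.0834, 0.1922]
eef_rot: [-10.8, 89.8, -177.5]
contact_force: [0.6, -0.7, -0.9]
gripper_width: 0.0199
```

Request:
{"name": "play_rows", "arguments": {"series": [0, -0.034, -0.012, 0.0255, 0, -0.034, -0.011, 0.0255, 0, -0.035, -0.01, 0.0255, 0, -0.035, -0.009, 0.0255, 0, -0.035, -0.008, 0.0255]}}

```text
time_s: 30.73
tcp_pos: [0.5289, 0.096, 0.1922]
eef_rot: [15.2, 89.8, -158.7]
contact_force: [0.6, 0.4, -0.9]
gripper_width: 0.0197
```

Request:
{"name": "play_rows", "arguments": {"series": [0, -0.035, -0.008, 0.0255, 0, -0.035, -0.007, 0.0255, 0, 0, 0, 0, 0, 0, 0, 0, 0, 0, 0, 0]}}

```text
time_s: 31.15
tcp_pos: [0.5374, 0.1653, 0.1922]
eef_rot: [27.0, 89.8, -149.8]
contact_force: [0.0, -1.1, -1.3]
gripper_width: 0.0197
```

Run:
```python
from h import *
snap('wrist','w20');plan(case(0,-.062,.049),-176.8)
```

```text
from [0.5377 0.1648 0.1927] -176.8 j6 -33.8 w 0.0195
[0.0359, -0.0003, -0.0004, 0.0, 0.0359, -0.0003, -0.0004, 0.0, 0.0359, -0.0003, -0.0004, 0.0, 0.0359, -0.0003, -0.0004, 0.0, 0.0, 0.0, 0.0, 0.0]
```

View pics/w20.png

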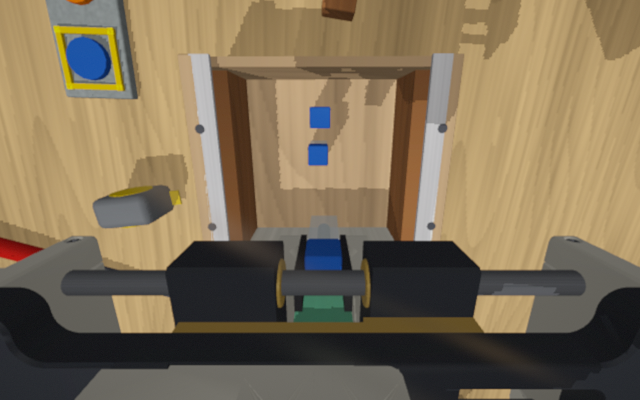

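Request:
{"name": "play_rows", "arguments": {"series": [0.03, 0, 0, 0, 0.035, 0, 0, 0, 0.035, 0, 0, 0, 0.025, 0, 0, 0, 0.012, 0, 0, 0]}}

```text
time_s: 31.62
tcp_pos: [0.5361, 0.1628, 0.0533]
eef_rot: [25.8, 89.7, -151.1]
contact_force: [0.3, 0.1, -0.0]
gripper_width: 0.0197
```

Request:
{"name": "play_rows", "arguments": {"series": [0.005, 0, 0, 0, 0, 0, 0, 0, 0, 0, 0, 0, 0, 0, 0, 0, 0, 0, 0, 0]}}

```text
time_s: 32.03
tcp_pos: [0.5392, 0.1659, 0.0534]
eef_rot: [-149.3, 89.9, 33.9]
contact_force: [-0.2, -0.7, -1.2]
gripper_width: 0.0195
```

Request:
{"name": "play_rows", "arguments": {"series": [0, 0, 0, 0, 0, 0, 0, 0, 0, 0, 0, 0, 0, 0, 0, 0, 0, 0, 0, 0], "jaw": 48}}

```text
time_s: 32.45
tcp_pos: [0.5384, 0.1657, 0.0522]
eef_rot: [-142.3, 90.0, 40.9]
contact_force: [0.4, -0.9, -0.2]
gripper_width: 0.041
```

Request:
{"name": "play_rows", "arguments": {"series": [-0.015, 0, 0, 0, -0.03, 0, 0, 0, -0.035, 0, 0, 0, -0.035, 0, 0, 0, -0.025, 0, 0, 0]}}

```text
time_s: 32.87
tcp_pos: [0.5391, 0.1658, 0.1953]
eef_rot: [-162.0, 89.8, 21.2]
contact_force: [-0.3, -0.1, 0.1]
gripper_width: 0.0418
```

Run:
```python
from h import *
c=snap('wrist','w21');plan([.5625,-.236,.13],-159.1)
```

```text
from [0.5413 0.1667 0.2   ] -176.72 j6 -33.8 w 0.0417
[0.0062, 0.0367, 0.0002, -0.028, 0.0062, 0.0367, 0.0012, -0.028, 0.0062, 0.0366, 0.0023, -0.028, 0.0062, 0.0365, 0.0033, -0.028, 0.0062, 0.0364, 0.0043, -0.028]
[0.0062, 0.0363, 0.0053, -0.028, 0.0062, 0.0361, 0.0063, -0.028, 0.0062, 0.0359, 0.0074, -0.028, 0.0062, 0.0357, 0.0084, -0.028, 0.0062, 0.0355, 0.0094, -0.028]
[0.0062, 0.0352, 0.0103, -0.028, 0.0, 0.0, 0.0, 0.0, 0.0, 0.0, 0.0, 0.0, 0.0, 0.0, 0.0, 0.0, 0.0, 0.0, 0.0, 0.0]
```

View pics/w21.png

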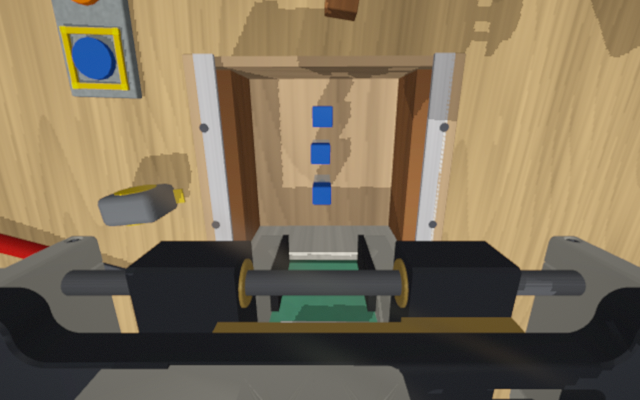

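Request:
{"name": "play_rows", "arguments": {"series": [0, 0.037, 0, -0.028, 0, 0.037, 0.001, -0.028, 0, 0.037, 0.002, -0.028, 0, 0.036, 0.003, -0.028, 0, 0.036, 0.004, -0.028]}}

```text
time_s: 33.33
tcp_pos: [0.5485, -0.019, 0.192]
eef_rot: [-137.9, 90.0, 53.5]
contact_force: [0.9, -0.4, 0.9]
gripper_width: 0.0421
```

Request:
{"name": "play_rows", "arguments": {"series": [0.01, 0.036, 0.004, -0.028, 0.01, 0.036, 0.005, -0.028, 0.01, 0.036, 0.006, -0.028, 0.01, 0.036, 0.007, -0.028, 0.01, 0.035, 0.008, -0.028]}}

```text
time_s: 33.75
tcp_pos: [0.5643, -0.2003, 0.1414]
eef_rot: [-175.8, 90.0, 23.6]
contact_force: [0.9, 1.1, -0.2]
gripper_width: 0.0421
```

Request:
{"name": "play_rows", "arguments": {"series": [0.01, 0.035, 0.009, -0.028, 0, 0, 0, 0, 0, 0, 0, 0, 0, 0, 0, 0, 0, 0, 0, 0]}}

```text
time_s: 34.17
tcp_pos: [0.5677, -0.2338, 0.1323]
eef_rot: [159.5, 90.0, 0.4]
contact_force: [0.1, 0.3, -0.1]
gripper_width: 0.0421
```

Run:
```python
from h import *
c=snap('wrist','w22');plan([.5625,-.236,.044],-159.1,vmax=.02)
for b,st in blobs(c['img'],'blue',40): print(b,onz(c,b,.069).round(4))
```

```text
from [ 0.5678 -0.2335  0.1325] -159.08 j6 25.1 w 0.0422
[0.0177, 0.0001, 0.0012, 0.0001, 0.0177, 0.0001, 0.0012, 0.0001, 0.0177, 0.0001, 0.0012, 0.0001, 0.0177, 0.0001, 0.0012, 0.0001, 0.0177, 0.0001, 0.0012, 0.0001]
[329.5 210.3] [ 0.5642 -0.2385  0.069 ]
```

View pics/w22.png

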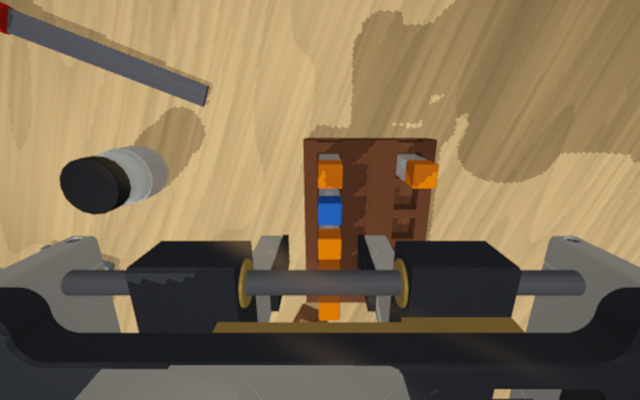

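Request:
{"name": "play_rows", "arguments": {"series": [0.022, 0.001, 0.002, 0, 0.022, 0, 0.002, 0, 0.022, 0, 0.001, 0, 0.02, 0, 0, 0, 0.002, 0, 0, 0]}}

```text
time_s: 34.63
tcp_pos: [0.5612, -0.2355, 0.0411]
eef_rot: [-35.5, 89.7, 165.4]
contact_force: [-0.8, -0.4, 0.4]
gripper_width: 0.0422
```

Request:
{"name": "play_rows", "arguments": {"series": [0, 0, 0, 0, 0, 0, 0, 0, 0, 0, 0, 0, 0, 0, 0, 0, 0, 0, 0, 0], "jaw": 5}}

```text
time_s: 35.05
tcp_pos: [0.5641, -0.2372, 0.0455]
eef_rot: [151.1, 89.9, -8.1]
contact_force: [-1.0, 1.8, 5.7]
gripper_width: 0.0198
```

Request:
{"name": "play_rows", "arguments": {"series": [0, 0, 0, 0, 0, 0, 0, 0, -0.01, 0, 0, 0, -0.02, 0, 0, 0, -0.03, 0, 0, 0]}}

```text
time_s: 35.47
tcp_pos: [0.5612, -0.2369, 0.1029]
eef_rot: [-32.3, 89.7, 168.5]
contact_force: [0.5, -0.1, 0.4]
gripper_width: 0.0199
```

Request:
{"name": "play_rows", "arguments": {"series": [-0.03, 0, 0, 0, -0.03, 0, 0, 0, -0.02, 0, 0, 0, -0.01, 0, 0, 0, 0, 0, 0, 0]}}

```text
time_s: 35.88
tcp_pos: [0.5643, -0.2376, 0.1973]
eef_rot: [148.7, 89.7, -10.5]
contact_force: [0.7, -0.6, -0.4]
gripper_width: 0.0197
```

Run:
```python
from h import *
snap('wrist','w23')
plan(case(0,-.024,.19),-176.8)
```

```text
from [ 0.5634 -0.2372  0.195 ] -159.16 j6 25.4 w 0.0201
[0.0004, -0.0352, -0.011, 0.0257, 0.0004, -0.0354, -0.0101, 0.0257, 0.0004, -0.0357, -0.0092, 0.0257, 0.0004, -0.0359, -0.0083, 0.0257, 0.0004, -0.0361, -0.0074, 0.0257]
[0.0004, -0.0363, -0.0064, 0.0257, 0.0004, -0.0364, -0.0055, 0.0257, 0.0004, -0.0366, -0.0046, 0.0257, 0.0004, -0.0367, -0.0036, 0.0257, 0.0004, -0.0367, -0.0027, 0.0257]
[0.0004, -0.0368, -0.0017, 0.0257, 0.0004, -0.0368, -0.0008, 0.0257, 0.0, 0.0, 0.0, 0.0, 0.0, 0.0, 0.0, 0.0, 0.0, 0.0, 0.0, 0.0]
```

View pics/w23.png

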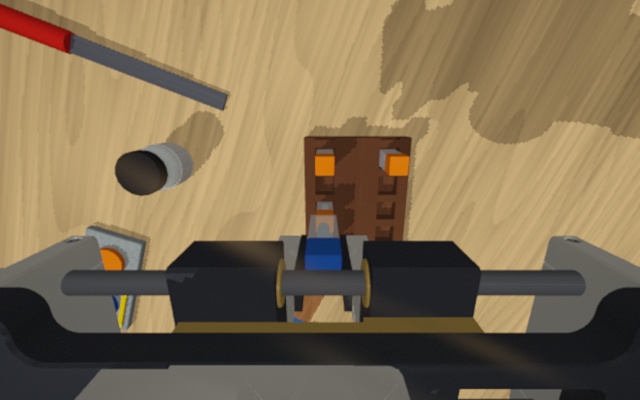

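Request:
{"name": "play_rows", "arguments": {"series": [0, -0.035, -0.011, 0.0255, 0, -0.035, -0.01, 0.0255, 0, -0.036, -0.009, 0.0255, 0, -0.036, -0.008, 0.0255, 0, -0.036, -0.007, 0.0255]}}

```text
time_s: 36.35
tcp_pos: [0.5497, -0.0525, 0.1921]
eef_rot: [-7.9, 89.8, -174.5]
contact_force: [1.6, -0.4, -0.8]
gripper_width: 0.02
```

Request:
{"name": "play_rows", "arguments": {"series": [0, -0.036, -0.006, 0.0255, 0, -0.036, -0.006, 0.0255, 0, -0.037, -0.005, 0.0255, 0, -0.037, -0.004, 0.0255, 0, -0.037, -0.003, 0.0255]}}

```text
time_s: 36.77
tcp_pos: [0.5396, 0.1319, 0.1922]
eef_rot: [17.8, 89.8, -156.1]
contact_force: [0.6, -1.0, -0.4]
gripper_width: 0.0196
```

Request:
{"name": "play_rows", "arguments": {"series": [0, -0.037, -0.002, 0.0255, 0, -0.037, -0.001, 0.0255, 0, 0, 0, 0, 0, 0, 0, 0, 0, 0, 0, 0]}}

```text
time_s: 37.18
tcp_pos: [0.536, 0.2041, 0.1923]
eef_rot: [30.5, 89.8, -146.1]
contact_force: [-0.1, -0.6, -0.8]
gripper_width: 0.0199
```

Run:
```python
from h import *
snap('wrist','w24');plan(case(0,-.024,.049),-176.8)
```

```text
from [0.5363 0.2036 0.1927] -176.68 j6 -37.0 w 0.0198
[0.0359, -0.0002, -0.0002, 0.0005, 0.0359, -0.0002, -0.0002, 0.0005, 0.0359, -0.0002, -0.0002, 0.0005, 0.0359, -0.0002, -0.0002, 0.0005, 0.0, 0.0, 0.0, 0.0]
```

View pics/w24.png

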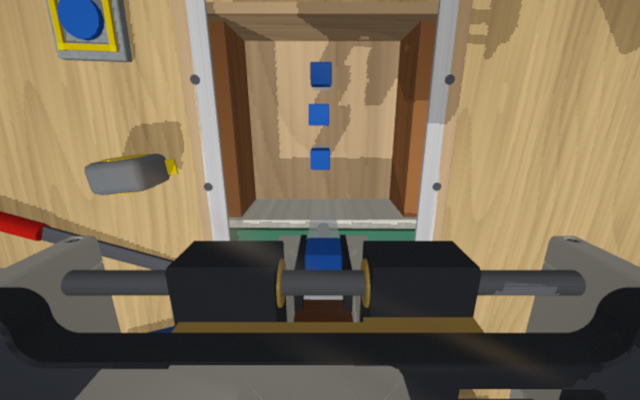

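Run:
```python
from h import *
c=load('w24')
im=c['img']; print([tuple(im[v,300]) for v in range(212,234,2)])
def tc(p): d=p[:2]-O; return (d@ex).round(4),(d@ey).round(4)
for v in (219,222,226): print(v,tc(onz(c,(300,v),.082)))
for b,s in blobs(im,'blue',40): print(b,tc(onz(c,b,.071)))
```

```text
[(np.uint8(113), np.uint8(122), np.uint8(124)), (np.uint8(112), np.uint8(120), np.uint8(123)), (np.uint8(112), np.uint8(121), np.uint8(123)), (np.uint8(112), np.uint8(119), np.uint8(122)), (np.uint8(174), np.uint8(184), np.uint8(187)), (np.uint8(194), np.uint8(204), np.uint8(207)), (np.uint8(154), np.uint8(164), np.uint8(167)), (np.uint8(153), np.uint8(163), np.uint8(167)), (np.uint8(69), np.uint8(82), np.uint8(65)), (np.uint8(70), np.uint8(91), np.uint8(48)), (np.uint8(96), np.uint8(120), np.uint8(67))]
219 (np.float64(0.0225), np.float64(-0.0017))
222 (np.float64(0.0226), np.float64(0.0015))
226 (np.float64(0.0227), np.float64(0.0059))
[80.5 18. ] (np.float64(0.2095), np.float64(-0.1828))
[320.7  74. ] (np.float64(0.0015), np.float64(-0.1387))
[318.5 114.4] (np.float64(0.0036), np.float64(-0.1034))
[319.8 158.5] (np.float64(0.0024), np.float64(-0.0616))
[323.  253.9] (np.float64(-0.001), np.float64(0.0433))
[165.7 330.3] (np.float64(0.1883), np.float64(0.1456))
```

Request:
{"name": "play_rows", "arguments": {"series": [0.03, 0.003, 0, 0, 0.035, 0, 0, 0, 0.035, 0, 0, 0, 0.025, 0, 0, 0, 0.012, 0, 0, 0]}}

```text
time_s: 37.65
tcp_pos: [0.5351, 0.1984, 0.0532]
eef_rot: [29.3, 89.7, -147.6]
contact_force: [-0.4, -0.2, -0.3]
gripper_width: 0.0201
```

Request:
{"name": "play_rows", "arguments": {"series": [0.005, 0, 0, 0, 0, 0, 0, 0, 0, 0, 0, 0, 0, 0, 0, 0, 0, 0, 0, 0]}}

```text
time_s: 38.07
tcp_pos: [0.5379, 0.2018, 0.0534]
eef_rot: [-147.1, 89.9, 36.2]
contact_force: [-0.0, -0.1, -0.8]
gripper_width: 0.02
```

Request:
{"name": "play_rows", "arguments": {"series": [0, 0, 0, 0, 0, 0, 0, 0, 0, 0, 0, 0, 0, 0, 0, 0, 0, 0, 0, 0], "jaw": 48}}

```text
time_s: 38.48
tcp_pos: [0.5372, 0.2016, 0.0522]
eef_rot: [-142.2, 90.0, 41.1]
contact_force: [0.4, -0.3, 0.2]
gripper_width: 0.0413
```

Request:
{"name": "play_rows", "arguments": {"series": [-0.015, 0, 0, 0, -0.03, 0, 0, 0, -0.035, 0, 0, 0, -0.035, 0, 0, 0, -0.025, 0, 0, 0]}}

```text
time_s: 38.9
tcp_pos: [0.5378, 0.2018, 0.1953]
eef_rot: [-159.0, 89.8, 24.4]
contact_force: [0.3, 0.7, 0.1]
gripper_width: 0.0425
```

Run:
```python
from h import *
c=snap('wrist','w25');snap('scene','s2');plan([.44,.31,.23],-86.8)
```

```text
from [0.5395 0.2028 0.1973] -176.63 j6 -36.8 w 0.042
[-0.0024, -0.0081, 0.0066, -0.112, -0.0024, -0.0088, 0.0057, -0.112, -0.0024, -0.0093, 0.0047, -0.112, -0.0024, -0.0098, 0.0036, -0.112, -0.0024, -0.0101, 0.0025, -0.112]
[-0.0024, -0.0104, 0.0013, -0.112, -0.0024, -0.0104, 0.0002, -0.112, -0.0024, -0.0104, -0.001, -0.112, -0.0024, -0.0102, -0.0022, -0.112, -0.0024, -0.0099, -0.0033, -0.112]
[-0.0024, -0.0095, -0.0044, -0.112, -0.0024, -0.0089, -0.0054, -0.112, -0.0024, -0.0083, -0.0064, -0.112, -0.0024, -0.0075, -0.0073, -0.112, 0.0, 0.0, 0.0, 0.0]
```

View pics/w25.png

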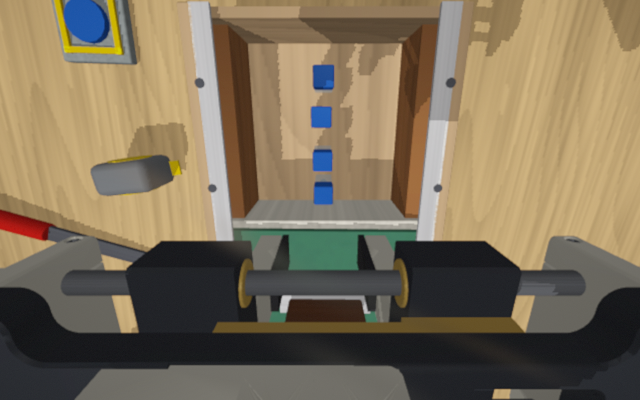

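View pics/s2.png

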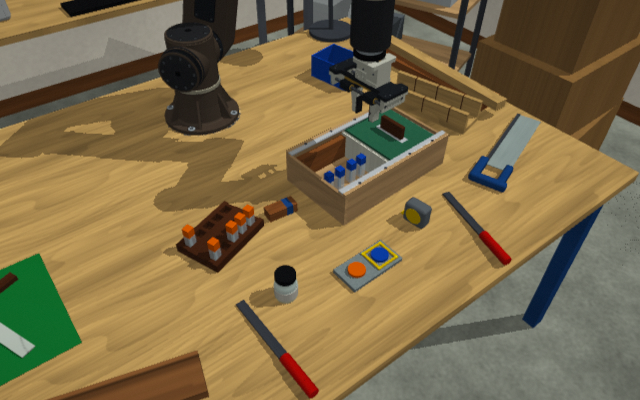

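Run:
```python
from h import *
plan([.5,.321,.2],-86.8)
```

```text
from [0.5395 0.2028 0.1973] -176.63 j6 -36.8 w 0.042
[-0.0002, -0.0086, 0.0023, -0.112, -0.0002, -0.0088, 0.0013, -0.112, -0.0002, -0.0089, 0.0004, -0.112, -0.0002, -0.0089, -0.0006, -0.112, -0.0002, -0.0087, -0.0016, -0.112]
[-0.0002, -0.0085, -0.0026, -0.112, -0.0002, -0.0082, -0.0035, -0.112, -0.0002, -0.0077, -0.0044, -0.112, -0.0002, -0.0072, -0.0053, -0.112, -0.0002, -0.0065, -0.006, -0.112]
[-0.0002, -0.0058, -0.0067, -0.112, -0.0002, -0.005, -0.0073, -0.112, -0.0002, -0.0042, -0.0078, -0.112, -0.0002, -0.0033, -0.0083, -0.112, 0.0, 0.0, 0.0, 0.0]
```

Request:
{"name": "play_rows", "arguments": {"series": [-0.001, -0.009, 0.002, -0.112, -0.001, -0.009, 0.001, -0.112, -0.001, -0.009, 0, -0.112, -0.001, -0.009, -0.001, -0.112, -0.001, -0.009, -0.002, -0.112]}}

```text
time_s: 39.42
tcp_pos: [0.524, 0.2455, 0.1964]
eef_rot: [-5.6, 89.9, -149.8]
contact_force: [0.1, 0.1, 0.4]
gripper_width: 0.0419
```

Request:
{"name": "play_rows", "arguments": {"series": [-0.001, -0.009, -0.003, -0.112, -0.001, -0.008, -0.004, -0.112, -0.001, -0.008, -0.004, -0.112, -0.001, -0.007, -0.005, -0.112, 0, -0.006, -0.006, -0.112]}}

```text
time_s: 39.83
tcp_pos: [0.5104, 0.2878, 0.2005]
eef_rot: [-30.4, 90.0, -142.6]
contact_force: [-0.5, 0.2, 0.7]
gripper_width: 0.042
```

Request:
{"name": "play_rows", "arguments": {"series": [0, -0.006, -0.007, -0.112, 0, -0.005, -0.007, -0.112, 0, -0.004, -0.008, -0.112, 0, -0.003, -0.008, -0.112, 0, 0, 0, 0]}}

```text
time_s: 40.25
tcp_pos: [0.4995, 0.3221, 0.2002]
eef_rot: [-56.6, 90.0, -143.1]
contact_force: [0.2, 0.2, 0.3]
gripper_width: 0.0423
```

Run:
```python
from h import *
c=snap('wrist','w26');plan([.5308,.3212,.107],-86.8)
```

```text
from [0.4995 0.3215 0.2003] -86.86 j6 41.6 w 0.0423
[0.0311, 0.0104, 0.0006, -0.0003, 0.0311, 0.0104, 0.0006, -0.0003, 0.0311, 0.0104, 0.0007, -0.0003, 0.0, 0.0, 0.0, 0.0, 0.0, 0.0, 0.0, 0.0]
```

View pics/w26.png

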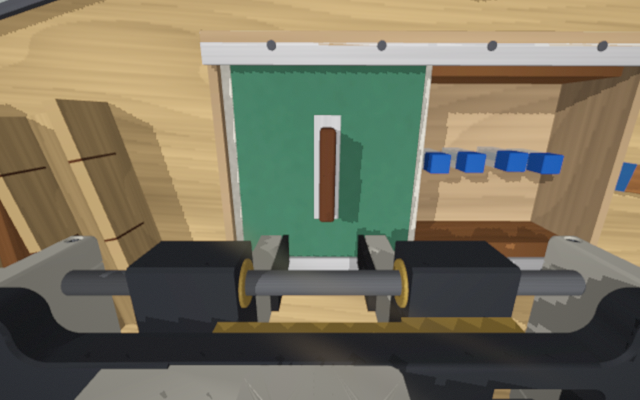

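Request:
{"name": "play_rows", "arguments": {"series": [0, 0.016, 0.001, 0, 0.02, 0.015, 0.001, 0, 0.03, 0, 0, 0, 0.03, 0, 0, 0, 0.018, 0, 0, 0]}}

```text
time_s: 40.72
tcp_pos: [0.53, 0.319, 0.0996]
eef_rot: [-56.2, 89.8, -143.3]
contact_force: [0.1, -0.8, 0.4]
gripper_width: 0.0421
```

Request:
{"name": "play_rows", "arguments": {"series": [0, 0, 0, 0, 0, 0, 0, 0, 0, 0, 0, 0, 0, 0, 0, 0, 0, 0, 0, 0], "jaw": 0, "squeeze": 45}}

```text
time_s: 41.13
tcp_pos: [0.5318, 0.3213, 0.1048]
eef_rot: [127.7, 89.9, 40.9]
contact_force: [0.4, -4.9, 3.3]
gripper_width: 0.0139
```

Request:
{"name": "play_rows", "arguments": {"series": [0, 0, 0, 0, 0, 0, 0, 0, 0, 0, 0, 0, 0, 0, 0, 0, 0, 0, 0, 0]}}

```text
time_s: 41.55
tcp_pos: [0.5317, 0.3213, 0.1048]
eef_rot: [120.6, 89.9, 33.8]
contact_force: [-0.9, -1.4, 6.3]
gripper_width: 0.0138
```

Request:
{"name": "play_rows", "arguments": {"series": [-0.002, 0, 0, 0, -0.002, 0, 0, 0, 0, 0, 0, 0, 0, 0, 0, 0, 0, 0, 0, 0]}}

```text
time_s: 41.97
tcp_pos: [0.5308, 0.3207, 0.1067]
eef_rot: [-62.3, 90.0, -149.1]
contact_force: [0.2, -0.4, -3.7]
gripper_width: 0.0137
```

Run:
```python
from h import *
snap('wrist','w27');plan([.5415,.1395,.106],-86.8);print(get_state()['contact_force'])
```

```text
from [0.5308 0.3207 0.1067] -86.84 j6 44.0 w 0.0137
[0.0002, 0.0001, 0.0363, -0.0002, 0.0002, 0.0001, 0.0363, -0.0002, 0.0002, 0.0001, 0.0363, -0.0002, 0.0002, 0.0001, 0.0363, -0.0002, 0.0002, 0.0001, 0.0363, -0.0002]
[ 0.44064128  0.02279764 -3.60583471]
```

View pics/w27.png

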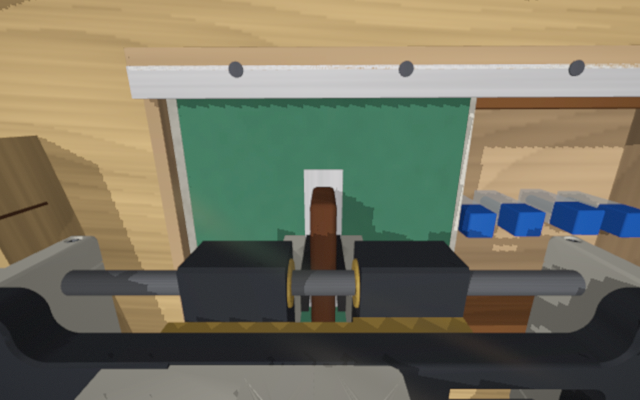

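Request:
{"name": "play_rows", "arguments": {"series": [-0.001, 0, 0.01, 0, 0, 0, 0.02, 0, 0, 0, 0.02, 0, 0, 0, 0.02, 0, 0, 0, 0.02, 0]}}

```text
time_s: 42.43
tcp_pos: [0.5356, 0.2289, 0.1079]
eef_rot: [-56.3, 90.0, -143.2]
contact_force: [0.1, -0.0, -3.2]
gripper_width: 0.0138
```

Request:
{"name": "play_rows", "arguments": {"series": [0, 0, 0.02, 0, 0, 0, 0.02, 0, 0, 0, 0.02, 0, 0, 0.001, 0.015, 0, 0, 0, 0.01, 0]}}

```text
time_s: 42.85
tcp_pos: [0.5415, 0.1439, 0.1081]
eef_rot: [-61.0, 90.0, -147.9]
contact_force: [0.3, -0.2, -4.0]
gripper_width: 0.0137
```

Request:
{"name": "play_rows", "arguments": {"series": [0, 0, 0.006, 0, 0, 0, 0, 0, 0, 0, 0, 0, 0, 0, 0, 0, 0, 0, 0, 0]}}

```text
time_s: 43.27
tcp_pos: [0.5421, 0.1409, 0.108]
eef_rot: [122.6, 90.0, 35.8]
contact_force: [-0.1, 0.3, -3.0]
gripper_width: 0.0137
```

Run:
```python
from h import *
snap('wrist','w28');plan([.5422,.1395,.105],-86.8);print(get_state()['contact_force'])
```

```text
from [0.5421 0.1409 0.108 ] -86.78 j6 58.6 w 0.0138
[0.003, 0.0001, 0.0014, 0.0003, 0.0, 0.0, 0.0, 0.0, 0.0, 0.0, 0.0, 0.0, 0.0, 0.0, 0.0, 0.0, 0.0, 0.0, 0.0, 0.0]
[-0.50578024 -0.38361323 -3.05439496]
```

View pics/w28.png

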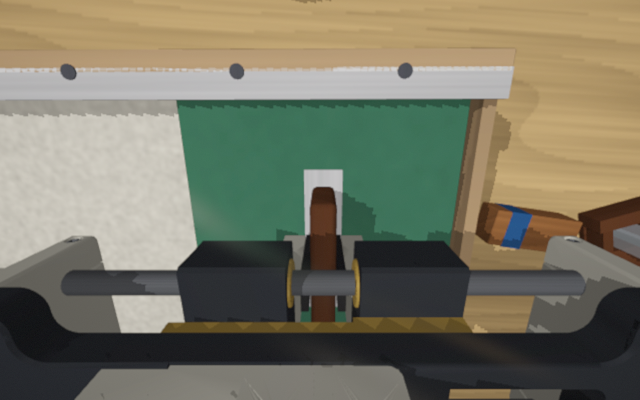

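Request:
{"name": "play_rows", "arguments": {"series": [0, 0, 0.0015, 0, 0, 0, 0, 0, 0.002, 0, 0, 0, 0.002, 0, 0, 0, 0, 0, 0, 0]}}

```text
time_s: 43.73
tcp_pos: [0.5418, 0.1386, 0.1035]
eef_rot: [-69.6, 90.0, -156.5]
contact_force: [-0.2, -0.1, -4.3]
gripper_width: 0.0135
```

Request:
{"name": "play_rows", "arguments": {"series": [0.002, 0, 0, 0, 0.001, 0, 0, 0, 0.001, 0, 0, 0, 0.001, 0, 0, 0, 0, 0, 0, 0]}}

```text
time_s: 44.15
tcp_pos: [0.542, 0.1386, 0.0988]
eef_rot: [-62.4, 90.0, -149.2]
contact_force: [-0.4, 0.6, -3.1]
gripper_width: 0.0138
```

Request:
{"name": "play_rows", "arguments": {"series": [0.001, 0, 0, 0, 0.001, 0, 0, 0, 0, 0, 0, 0, 0, 0, 0, 0, 0, 0, 0, 0]}}

```text
time_s: 44.57
tcp_pos: [0.5421, 0.1387, 0.0971]
eef_rot: [-42.2, 90.0, -129.0]
contact_force: [-1.2, -0.5, -3.3]
gripper_width: 0.0139
```

Run:
```python
from h import *
snap('wrist','w29');plan([.5422,.1395,.098],-86.8);print(get_state()['contact_force'])
```

```text
from [0.5421 0.1387 0.0971] -86.84 j6 58.8 w 0.0137
[-0.0009, 0.0001, -0.0008, -0.0007, 0.0, 0.0, 0.0, 0.0, 0.0, 0.0, 0.0, 0.0, 0.0, 0.0, 0.0, 0.0, 0.0, 0.0, 0.0, 0.0]
[ 1.50470577 -0.41484419 -3.95498682]
```

View pics/w29.png

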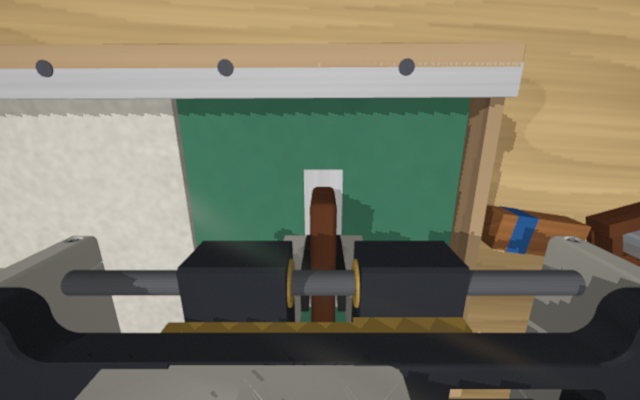

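Request:
{"name": "play_rows", "arguments": {"series": [0.001, 0, 0, 0, 0.001, 0, 0, 0, 0, 0, 0, 0, 0, 0, 0, 0, 0, 0, 0, 0]}}

```text
time_s: 45.03
tcp_pos: [0.5422, 0.1387, 0.0968]
eef_rot: [97.0, 89.9, 10.2]
contact_force: [-8.1, 0.4, 12.2]
gripper_width: 0.0141
```

Request:
{"name": "play_rows", "arguments": {"series": [0.001, 0, 0, 0, 0.001, 0, 0, 0, 0, 0, 0, 0, 0, 0, 0, 0, 0, 0, 0, 0]}}

```text
time_s: 45.45
tcp_pos: [0.5423, 0.1387, 0.0967]
eef_rot: [94.6, 89.9, 7.8]
contact_force: [-14.0, -0.7, 28.7]
gripper_width: 0.0139
```

Seated at z≈0.0967, as predicted. Release.

Request:
{"name": "play_rows", "arguments": {"series": [-0.002, 0, 0, 0, 0, 0, 0, 0, 0, 0, 0, 0, 0, 0, 0, 0, 0, 0, 0, 0], "jaw": 50}}

```text
time_s: 45.87
tcp_pos: [0.5421, 0.1386, 0.0947]
eef_rot: [-56.3, 90.0, -143.1]
contact_force: [1.1, -0.2, -0.3]
gripper_width: 0.0404
```

Request:
{"name": "play_rows", "arguments": {"series": [-0.02, 0, 0, 0, -0.03, 0, 0, 0, -0.04, 0, 0, 0, -0.03, -0.02, 0, 0, 0, -0.03, 0, 0]}}

```text
time_s: 46.28
tcp_pos: [0.4964, 0.1374, 0.2207]
eef_rot: [106.3, 89.5, 19.4]
contact_force: [0.9, 0.6, 0.8]
gripper_width: 0.0434
```

Request:
{"name": "play_rows", "arguments": {"series": [0, -0.02, 0, 0, 0, -0.02, 0, 0, 0, 0, 0, 0, 0, 0, 0, 0, 0, 0, 0, 0]}}

```text
time_s: 46.7
tcp_pos: [0.4527, 0.134, 0.2152]
eef_rot: [102.3, 90.0, 15.5]
contact_force: [0.2, 0.2, -1.0]
gripper_width: 0.0441
```

Run:
```python
from h import *
c=snap('wrist','w30');s=snap('scene','s3');print(get_state()['contact_force'],get_state()['tcp_pos'])
cv2.imwrite('pics/s3c.png',cv2.resize(s['img'][60:300,160:460],None,fx=2.4,fy=2.4,interpolation=cv2.INTER_CUBIC))
```

```text
[-0.38178349  0.22370192 -0.56525866] [0.45290693 0.13387218 0.21482875]
```

View pics/w30.png

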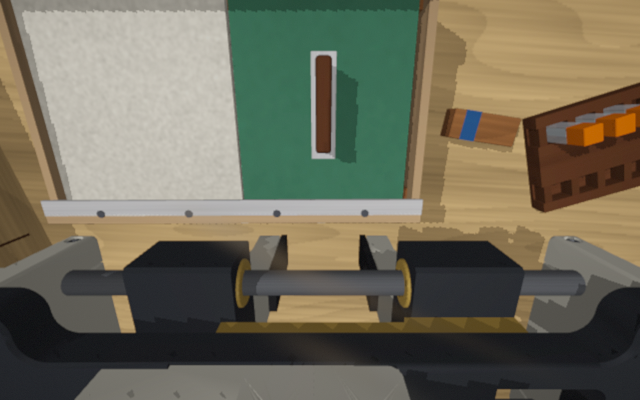

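View pics/s3c.png

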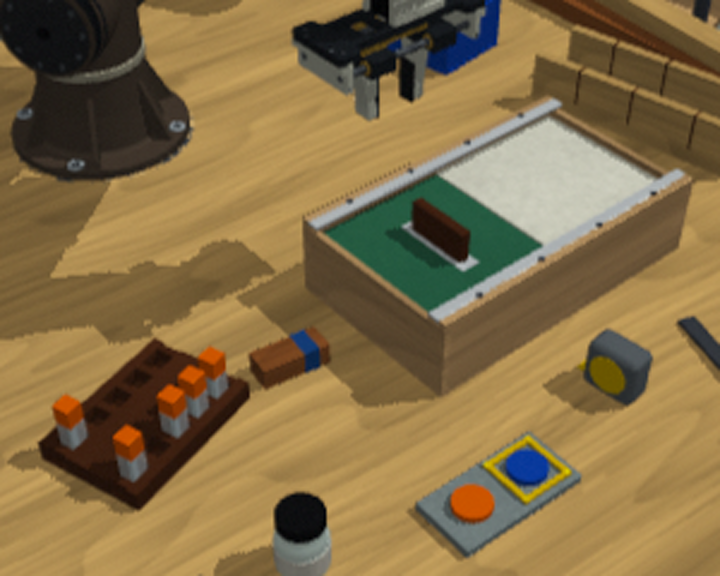

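Run:
```python
from h import *
def bar(n,box):
    c=load(n);h=cv2.cvtColor(c['img'],cv2.COLOR_BGR2HSV);m=cv2.inRange(h,(0,90,20),(25,255,130));x0,y0,x1,y1=box
    k=np.zeros_like(m);k[y0:y1,x0:x1]=m[y0:y1,x0:x1];M=cv2.moments(k,True);return (M['m10']/M['m00'],M['m01']/M['m00']),M['m00']
print(bar('scene0',(325,138,360,175)),bar('s3',(325,138,360,175)))
a=load('w5');b=load('w30')
def top(c,box):
    h=cv2.cvtColor(c['img'],cv2.COLOR_BGR2HSV);m=cv2.inRange(h,(0,90,60),(25,255,130));x0,y0,x1,y1=box
    k=np.zeros_like(m);k[y0:y1,x0:x1]=m[y0:y1,x0:x1];cs,_=cv2.findContours(k,cv2.RETR_EXTERNAL,2);q=max(cs,key=cv2.contourArea)
    P=np.array([onz(c,p[0],.122)[:2]*1000 for p in q],np.float32);return cv2.minAreaRect(P)
print(top(a,(295,35,340,150)),top(b,(300,45,345,165)))
```

```text
((342.7197640117994, 155.41297935103245), 339.0) ((342.94362017804156, 154.96439169139467), 337.0)
((540.4649658203125, 137.68429565429688), (77.08849334716797, 11.423402786254883), 3.1212244033813477) ((539.4788208007812, 139.08074951171875), (76.87696075439453, 12.157496452331543), 2.728729248046875)
```

```bash
python3 -c "
from plant import close_job
print(close_job())"
```

```text
the job is handed in; nothing more can be done
None
```

The job is done and handed in after about 47 s of robot time. The blue disc lies in the yellow frame, so blue was the colour to move.

- **Off-cut:** it lies on the bench between the case and the rack. My first grasp closed too late and came up empty. I opened, went back down and picked it up on the second try, and it had not moved.
- **Hatch:** I lifted it about 11–12 mm, slid it onto the deck with the well fully open, and later slid it back and let it down.
- **Tubes:** all four blue tubes stand in the well, seen there in the pictures before the hatch was closed. The five orange tubes still stand in the rack.

**Last checks:**
- **Hatch position:** in the scene picture the grip bar is within 0.5 pixel of where it started. By the wrist camera it is within about 1.5 mm and 0.4°.
- **Hatch seating:** while I lowered the hatch, the force rose from contact just at the height worked out for its seat. It looks flush.
- **Glue pot and tape measure:** I never went near them. They look unmoved in the pictures, though I did not measure their positions.
- **Forces:** about 32 N at most in the readings at the end of each move, while pressing the hatch into its seat.
- **At hand-in:** the gripper was open and clear of everything.

No check failed or disagreed by more than the 2 mm calibration. I saw no slackening of the grip, and the off-cut did not appear to shift.

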